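# Lay out grinding balls under the bench magnifier

### The arm

A 6-joint arm with a two-finger parallel gripper is mounted at the origin on the work surface. World frame = base frame: x ahead of the robot, y to its left, z up, the work surface at z = 0. Lengths are in m, angles in degrees, forces in N, time in s.
With the tool pointing down it reaches from about 0.4 to 0.825 m from the base axis. Payload 7 kg.
Tool frame: the origin (TCP) lies at the very end of the fingers, on their centre line; the grasp point (between the pads) lies 19 mm behind it (r.hold_point_z is the distance from the TCP to the grasp point, in m); z points along the fingers, y is the direction in which the jaws open and shut (so a half turn about z gives the same grasp; the last joint's range is limited). The gripper opens to 88 mm and grips with 3 to 60 N. Pads are 19 mm wide; open, the fingers measure 130 mm over their backs; the gripper's body (78 mm by 193 mm) begins 47 mm behind the grasp point.
Start: joints at [90.59, 20.546, 0.682, 0, -70.136, -16.507], TCP at [0.185, 0.649, 0.227] pointing down, gripper open.
Joint ranges: [-176.03, 176.03], [-82.01, 121.73], [-58.28, 71.71], [-173.87, 95.51], [-174.79, -0.11], [-173.66, 173.66]. Speed limits (degrees/s): [136.94, 136.94, 172.46, 180, 180, 180].

### API

Orientations are given as [roll, pitch, yaw] about the fixed x, y, z axes, in that order (R = Rz(yaw) Ry(pitch) Rx(roll)).
In Python, from plant import r gives the robot as it stands. The module is installed in compiled form; this text tells all that it offers.
- The arm moves only by the shell command python3 -m inch 'ROWS' [FORCE]. ROWS is text: rows parted by semicolons, each of 7 numbers parted by spaces: the shift along the tool's x, y, z in m, then the turn, a rotation vector about the tool's x, y, z in rad, then the opening, from 0 (shut) to 1 (fully open). In form: tx ty tz ax ay az jaw; .... A call has 1 to 20 rows; each row shifts and turns the commanded pose from where the row before left it, along the tool's axes as they then stand; what a row does not reach is not made up. A row lasts 1/12 s, in which the tool goes at most 41.7 mm and 7.16 degrees, less where a joint would pass 70% of its speed; a pose out of reach is approached as far as the arm can. A call with a gripper value outside its range is refused whole. The fingers move at their own pace and stop on an object; FORCE is the grip in N (left out, the last holds). Time passes only in rows, so rows that do not move let the fingers close. It gives the time, the measured TCP pose, the force and the opening at its end, in the units of the state.
- r.get_state(): the state, without advancing time (a new reading comes with each control period).
- r.capture(name): name is "scene" or "side" or "wrist"; returns the picture (420x560x3 uint8, red, green, blue); there is no depth.
- r.camera_params(name): a dict with "vfov" (degrees; the focal length in pixels is half the picture's height over the tangent of half this angle, whatever the lens; pixels are square), "cx", "cy" (the principal point, pixels), "R" (3x3) and "t" (3): a world point X has camera coordinates R X + t. Camera axes: x right, y down, z forward; pixel columns grow to the right and rows downward; lengths in m; the calibration is good to about 2 mm. A picture is of the moment at which its call begins: read the wrist's pose just before it. camera_params takes no time and is no camera call; for the wrist camera it gives the pose at the moment of the call.
- r.close_job(): hands the job in, once; it reports no verdict.
Trained networks look in the newest picture that a camera, given by its name, has taken for a name from the list of things; names that differ only in an ending like _2 or _b are one class to them, and where a whole thing is asked for, a point or a joint stands for the part that bears it (a point fixed in the world has none). Each returns a list of dicts, best first, with "p" (0 to 1); they miss things now and then, are a little off and sometimes report something else, mostly with a low value. They report only what shows in the picture. A call takes as long as a camera call.
- r.recognise(target, camera): "xy" ([column, row] in pixels, amid what is visible of it).
The state is a dict: "time_s": time; "joints": joint angles; "qd": joint speeds; "joint_torque": joint torques, N m; "tcp_pos": TCP position; "eef_rot": TCP orientation; "contact_force": force on the tool from outside, world axes, zero at the start; "moment": the same for the moment, N m; "gripper_width": finger opening in m.
Only numpy, scipy, OpenCV 4.12 (cv2) and the standard library are available. Lean on these libraries where they do the work, as an engineer would, in place of code of your own. Each camera call takes 0.05 s, during which the arm holds its last target.

### The job

The mill's grinding balls must be checked for wear: use the scoop to carry at least three of the five steel balls from the stock tray into the white inspection dish, without touching the balls with the fingers or spilling any. Then stand the empty scoop back on its flat mat, and last swing the magnifier over until its lens stays centred over the dish. Leave the dish and the other things on the bench where they are.

Things in the scene. Friction and masses are not known exactly. Their poses are not given: they have to be found in the camera images.
- magnifier_base: round white weighted foot of the magnifier, 130 mm in diameter, fixed on the bench towards the far right, with a steel post that carries the two-link arm. Origin: centre of the underside; z up.
- magnifier_axis (a point): point on the vertical axis of the shoulder hinge at the height of the links (190 mm above the bench). This hinge is stiff and stays where it is left; it takes about 0.7 N m and turns 1.5 rad either side of -x of magnifier_base. The links are white, 26 mm wide, and lie level at 180 to 206 mm above the bench.
- lens_arm: second link of the magnifier, 250 mm from its hinge to the lens centre. Origin: on the vertical axis of the elbow hinge, 180 mm above the bench, 250 mm from the shoulder axis; the lens lies along -x of this frame. The elbow is bent from 0.95 to 1.35 rad at the start (clockwise seen from above, going outwards) and can bend up to 2.4 rad that way, 0.2 the other; about 0.5 N m to move.
- lens_center (a point): centre of the round magnifier lens (white ring 132 mm in diameter, 176 to 200 mm above the bench, clear glass), 250 mm from the elbow axis along the second link
- lens_handle (a point): grip point on the upright black round handle of the magnifier, 20 mm in diameter; the handle stands on the second link, 160 mm from the elbow axis and 90 mm short of the lens centre; free from 202 to 270 mm above the bench; this point is 245 mm above it. Take it from above and lead the lens by it.
- dish: inspection dish: white ceramic, round, open, 140 mm in diameter at the rim, 35 mm high, 5 mm wall, inner floor 6 mm up and 114 mm wide, 0.5 kg, loose on the bench. Origin: centre of the underside.
- tray: white plastic stock tray, fixed, 278 mm long (its x), 104 mm wide, 38 mm high, 96 mm wide inside, floor 4 mm thick. Origin: centre of the underside. The end towards the robot (-x) leans outwards, 60 degrees to the floor: x = -0.117 at the floor, -0.137 at the rim; from there the floor is flat to x = 0.135. The balls start between x = -0.11 and -0.04; the rest is empty.
- rest: flat grey plastic mat fixed on the bench, 130 x 100 mm, 6 mm thick: the place of the scoop. Origin: centre of the underside.
- scoop: steel scoop, open to its front (-x of its frame) with an upright black square handle at its back. Origin: centre of the underside of the blade. Blade 80 mm long (x from -0.04 to 0.04), 82 mm wide, 2.5 mm thick, side and back walls 27 mm high; handle 22 x 22 mm centred at x = 0.051, y = 0, from z = 0 to 0.115. 0.16 kg. It stands on its blade on the mat, front roughly towards the robot.
- ball0: loose steel grinding ball, 22 mm in diameter, 43 g; origin: its centre (all five are alike)
- ball1: loose steel grinding ball, 22 mm in diameter, 43 g; origin: its centre
- ball2: loose steel grinding ball, 22 mm in diameter, 43 g; origin: its centre
- ball3: loose steel grinding ball, 22 mm in diameter, 43 g; origin: its centre
- ball4: loose steel grinding ball, 22 mm in diameter, 43 g; origin: its centre
- wash_bottle: bystander: white plastic wash bottle, 64 mm in diameter, 165 mm high with its bent spout. Origin: centre of the underside.
- beaker: bystander: glass beaker, 68 mm in diameter, 90 mm high. Origin: centre of the underside.
- petri: bystander: flat covered glass petri dish, 84 mm in diameter, 16 mm high (not the inspection dish). Origin: centre of the underside.
- spatula: bystander: flat steel lab spatula, 155 mm long, 18 mm wide, 6 mm high, lying on the bench. Origin: centre of the underside (20 mm from mid-length).
- sample_jar: bystander: amber glass jar, 60 mm in diameter, 75 mm high. Origin: centre of the underside.
- sample_bottle: bystander: white sample bottle, 56 mm in diameter, 110 mm high. Origin: centre of the underside.

How it is judged:
By the outcome, as a careful person would: the job done as asked, in the order asked, and still so for the second after the job is handed in, with the robot touching nothing.
It also fails if it takes over 72 s, if anything falls off the work surface, if the arm or the gripper's body presses on something with over 40 N, if the wrist force passes 120 N, or if a joint passes its speed limit or range.

## Working session

There is one attempt and no reset: what is moved stays moved. The work goes in short steps, Python scripts to look and compute and a shell command to move; the robot and the scene stay as the last step left them, time stands still between calls to the robot, and variables do not carry over. Pictures are saved under pics/ and viewed, and the job is handed in when it is done.

```bash
mkdir -p pics; ls
python3 - <<'E'
from plant import r
import cv2
print(r.get_state())
for n in ["scene","side","wrist"]:
    im=r.capture(n); cv2.imwrite(f"pics/{n}0.png",im[:,:,::-1]); p=r.camera_params(n); print(n,p)
E
```

```text
pics
{'time_s': 0.0, 'joints': array([ 9.05913909e+01,  2.05922604e+01,  6.33951661e-01, -2.08429591e-02,
       -7.01366092e+01, -1.65055890e+01]), 'qd': array([0.10137213, 0.09022231, 0.06274604, 0.01585594, 0.06140191,
       0.00467662]), 'joint_torque': array([ 2.65533549e-05, -5.82722855e+01,  2.93049735e+01,  6.99717119e+00,
        6.90073881e-03, -1.52175321e-04]), 'tcp_pos': array([0.18498551, 0.64864243, 0.22561246]), 'eef_rot': array([ 1.79903426e+02, -8.18352830e-03, -1.59212894e+01]), 'contact_force': array([ 0.61968677, -0.07152752,  0.34794481]), 'moment': array([ 0.02219577, -0.0039006 , -0.04028104]), 'gripper_width': 0.08794216301449545}
scene {'vfov': 51.60418245463663, 'cx': 287.3145732455649, 'cy': 210.9877246181374, 'R': array([[ 0.07317817,  0.99724549, -0.01209916],
       [ 0.81174012, -0.06660515, -0.58020836],
       [-0.57941603,  0.03263721, -0.81437821]]), 't': array([ 0.02972194, -0.36993098,  1.74101505])}
side {'vfov': 43.30890917233857, 'cx': 280.6583030780838, 'cy': 206.2338042404478, 'R': array([[-0.87136545, -0.49051904,  0.01064581],
       [-0.38822324,  0.67605326, -0.62628645],
       [ 0.30000829, -0.54985732, -0.77952034]]), 't': array([0.43536031, 0.36977384, 1.19500918])}
wrist {'vfov': 67.57110509368829, 'cx': 279.73496914874926, 'cy': 208.0261449694175, 'R': array([[-2.73969459e-01, -9.61738351e-01, -2.83441507e-04],
       [-9.18011987e-01,  2.61425294e-01,  2.98179155e-01],
       [-2.86696230e-01,  8.19521844e-02, -9.54509880e-01]]), 't': array([ 0.67586442, -0.03750445,  0.3895479 ])}
```

View pics/scene0.png

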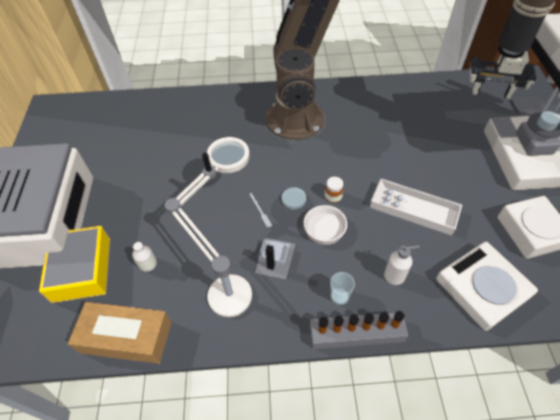

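View pics/side0.png

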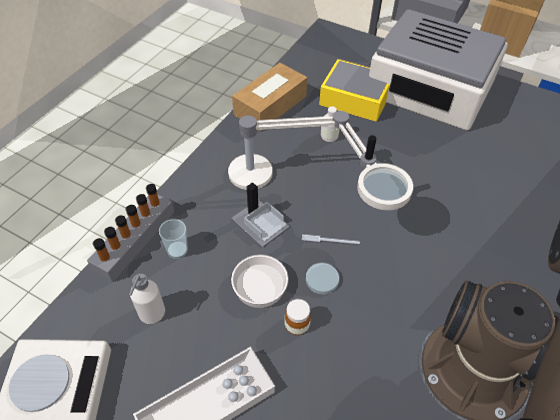

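View pics/wrist0.png

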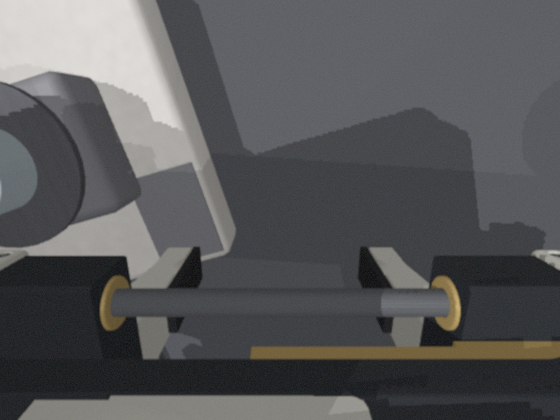

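```bash
cat > h.py <<'E'
import numpy as np, cv2
from plant import r
def K(p):
    f=210/np.tan(np.radians(p["vfov"]/2)); return f
def ray(p,uv):
    f=K(p); d=np.array([(uv[0]-p["cx"])/f,(uv[1]-p["cy"])/f,1.]); R=np.array(p["R"]);t=np.array(p["t"])
    c=-R.T@t; return c,R.T@d
def onz(p,uv,z):
    c,d=ray(p,uv); return c+d*(z-c[2])/d[2]
def proj(p,X):
    q=np.array(p["R"])@np.asarray(X)+p["t"]; f=K(p); return np.array([p["cx"]+f*q[0]/q[2],p["cy"]+f*q[1]/q[2]])
def tri(ps,uvs):
    A=np.zeros((3,3));b=np.zeros(3)
    for p,uv in zip(ps,uvs):
        c,d=ray(p,uv);d=d/np.linalg.norm(d);M=np.eye(3)-np.outer(d,d);A+=M;b+=M@c
    return np.linalg.solve(A,b)
E
python3 - <<'E'
from h import *
ps={n:r.camera_params(n) for n in("scene","side")}
for n in ps: print(n, -np.array(ps[n]["R"]).T@ps[n]["t"])
for tgt in ["magnifier_base","lens_center","lens_handle","dish","tray","rest","scoop","ball0","wash_bottle","beaker","petri","spatula","sample_jar","sample_bottle"]:
    o={}
    for n in ps:
        l=r.recognise(tgt,n); o[n]=l
        print(tgt,n,[(np.round(d["xy"],1).tolist(),round(d["p"],2),onz(ps[n],d["xy"],0.02).round(3)[:2].tolist()) for d in l[:6]])
    if o["scene"] and o["side"]: print("   tri",tri([ps["scene"],ps["side"]],[o["scene"][0]["xy"],o["side"][0]["xy"]]).round(3))
print(r.get_state()["time_s"])
for n,(x0,y0,x1,y1) in {"scene":(150,120,480,320),"side":(100,90,430,420)}.items():
    im=cv2.imread(f"pics/{n}0.png")[y0:y1,x0:x1]; s=min(800/im.shape[1],600/im.shape[0]); cv2.imwrite(f"pics/{n}0z.png",cv2.resize(im,None,fx=s,fy=s,interpolation=cv2.INTER_CUBIC)); print(s)
E
```

```text
scene [ 1.30688485 -0.11110126  1.20356728]
side [0.16440007 0.62065025 1.15848354]
magnifier_base scene [([212.6, 241.1], 0.8, [0.563, -0.31])]
magnifier_base side [([357.3, 162.3], 0.85, [0.487, -0.441])]
   tri [ 0.513 -0.358  0.03 ]
lens_center scene [([217.0, 164.1], 0.65, [0.235, -0.303])]
lens_center side [([374.6, 179.3], 0.71, [0.416, -0.404]), ([260.0, 217.2], 0.17, [0.632, -0.121])]
   tri [ 0.38  -0.273  0.174]
lens_handle scene [([216.2, 162.2], 0.84, [0.226, -0.306])]
lens_handle side [([374.9, 180.7], 0.89, [0.413, -0.4]), ([172.1, 235.1], 0.69, [0.803, 0.045]), ([322.0, 276.7], 0.47, [0.402, -0.037]), ([261.1, 281.0], 0.44, [0.528, 0.049])]
   tri [ 0.376 -0.273  0.175]
dish scene [([326.6, 226.8], 0.59, [0.538, 0.059])]
dish side [([262.2, 281.5], 0.62, [0.525, 0.049])]
   tri [0.53  0.054 0.016]
tray scene [([417.4, 207.5], 0.94, [0.486, 0.372])]
tray side [([214.1, 393.6], 0.82, [0.473, 0.338]), ([361.1, 162.2], 0.66, [0.478, -0.447])]
   tri [0.481 0.355 0.027]
rest scene [([279.7, 270.2], 0.9, [0.684, -0.103]), ([273.3, 252.5], 0.32, [0.621, -0.119])]
rest side [
[... 639 characters left out ...]
, 287.3], 0.63, [0.756, 0.082])]
beaker side [([172.8, 234.5], 0.58, [0.803, 0.043])]
   tri [0.777 0.071 0.069]
petri scene [([291.8, 200.4], 0.59, [0.422, -0.045])]
petri side [([322.1, 277.9], 0.89, [0.401, -0.034])]
   tri [ 0.405 -0.045 -0.001]
spatula scene []
spatula side [([324.9, 241.1], 0.79, [0.444, -0.138])]
sample_jar scene [([331.6, 190.6], 0.59, [0.391, 0.095])]
sample_jar side [([297.3, 316.3], 0.77, [0.404, 0.089]), ([373.6, 181.2], 0.54, [0.416, -0.396])]
   tri [0.401 0.094 0.032]
sample_bottle scene [([144.3, 258.8], 0.92, [0.611, -0.521])]
sample_bottle side [([328.8, 129.4], 0.77, [0.623, -0.526])]
   tri [ 0.618 -0.516  0.031]
1.55
2.4242424242424243
1.8181818181818181
```

View pics/scene0z.png

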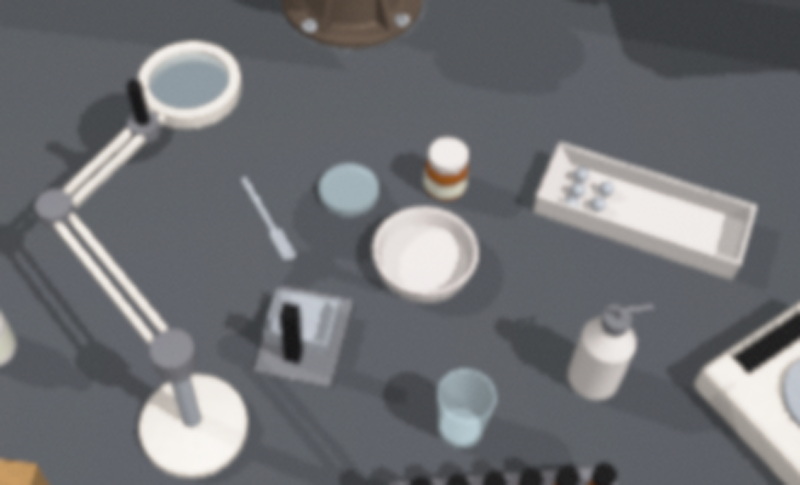

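View pics/side0z.png

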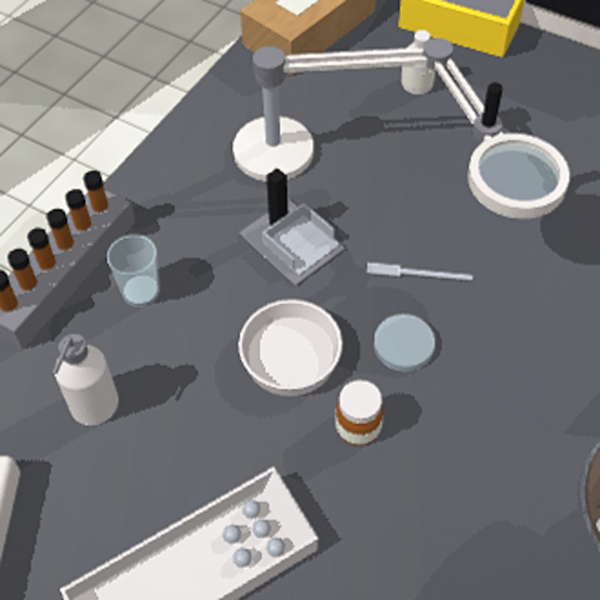

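Run:
```python
from h import *
p=r.camera_params("scene"); s=r.camera_params("side")
c=[onz(p,(150+u/2.424,120+v/2.424),0.038)[:2] for u,v in [(560,145),(535,212),(755,205),(737,275)]]
print(np.round(c,3)); c=np.array(c)
print("len",np.linalg.norm(c[0]-c[2]),np.linalg.norm(c[1]-c[3]),"w",np.linalg.norm(c[0]-c[1]),np.linalg.norm(c[2]-c[3]))
a=(c[2]+c[3]-c[0]-c[1])/2; print("yaw",np.degrees(np.arctan2(a[1],a[0])),"cen",c.mean(0))
# side: scoop handle top, mat corners
f=lambda u,v:(100+u/1.818,90+v/1.818)
for nm,uv,z in [("mat L",(240,237),.006),("mat bot",(297,284),.006),("mat R",(345,243),.006),("htop",(277,172),.121),("htopR",(277,178),.121)]:
    print(nm,onz(s,f(*uv),z).round(3))
for nm,uv,z in [("mat tl",(274,287),.006),("mat tr",(352,298),.006),("mat br",(333,384),.006),("mat bl",(256,372),.006),("htop",(290,309),.121),("base",(193,425),.015),("shoulder",(172,348),.206),("elbow",(54,205),.206),("lens",(190,82),.2),("handletop",(134,84),.27),("dishrim",(425,253),.035)]:
    print(nm,onz(p,(150+uv[0]/2.424,120+uv[1]/2.424),z).round(3))
for nm,uv,z in [("lens",(519,173),.2),("elbow",(438,48),.206),("shoulder",(269,62),.206),("handletop",(493,88),.27),("dish",(291,343),.035)]:
    print(nm,onz(s,f(*uv),z).round(3))
```

```text
[[0.372 0.269]
 [0.486 0.211]
 [0.499 0.512]
 [0.608 0.454]]
len 0.27454737318803746 0.2719050380965003 w 0.1273937716532359 0.1232076325537152
yaw 62.952981593516725 cen [0.4910674  0.36163116]
mat L [ 0.699 -0.083  0.006]
mat bot [ 0.581 -0.052  0.006]
mat R [ 0.557 -0.152  0.006]
htop [ 0.663 -0.137  0.121]
htopR [ 0.657 -0.128  0.121]
mat tl [ 0.557 -0.15   0.006]
mat tr [ 0.583 -0.047  0.006]
mat br [ 0.707 -0.081  0.006]
mat bl [ 0.682 -0.178  0.006]
htop [ 0.662 -0.128  0.121]
base [ 0.753 -0.256  0.015]
shoulder [ 0.751 -0.255  0.206]
elbow [ 0.548 -0.398  0.206]
lens [ 0.358 -0.239  0.2  ]
handletop [ 0.422 -0.297  0.27 ]
dishrim [0.538 0.054 0.035]
lens [ 0.346 -0.238  0.2  ]
elbow [ 0.542 -0.401  0.206]
shoulder [ 0.742 -0.25   0.206]
handletop [ 0.42  -0.297  0.27 ]
dish [0.529 0.052 0.035]
```

```bash
python3 -m inch '.0327 .0194 -.008 0 0 .02 1; .0327 .0194 -.008 0 0 .02 1; .0327 .0194 -.008 0 0 .02 1; .0327 .0194 -.008 0 0 .02 1; .0327 .0194 -.008 0 0 .02 1; .0327 .0194 -.008 0 0 .02 1; .0327 .0194 -.008 0 0 .02 1; .0327 .0194 -.008 0 0 .02 1; .0327 .0194 -.008 0 0 .02 1; 0 0 0 0 0 0 1; 0 0 0 0 0 0 1'
python3 - <<'E'
from h import *
import json
p=r.camera_params("wrist"); im=r.capture("wrist"); cv2.imwrite("pics/w1.png",im[:,:,::-1])
json.dump({k:np.array(v).tolist() for k,v in p.items()},open("w1.json","w"))
print(r.get_state()["time_s"])
E
```

```text
time_s: 2.47
tcp_pos: [0.4005, 0.3814, 0.2996]
eef_rot: [-179.9, -0.0, -26.4]
contact_force: [0.1, 0.0, -0.2]
gripper_width: 0.0877
2.5167
```

View pics/w1.png

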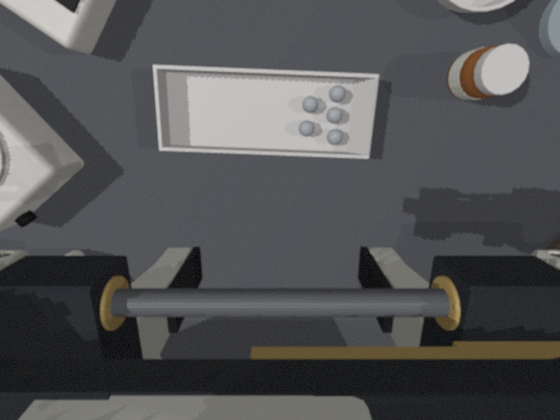

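Run:
```python
import cv2
im=cv2.imread("pics/w1.png")[50:170,140:390]; cv2.imwrite("pics/w1z.png",cv2.resize(im,None,fx=3.2,fy=3.2,interpolation=cv2.INTER_CUBIC))
```

```text
(no output)
```

View pics/w1z.png

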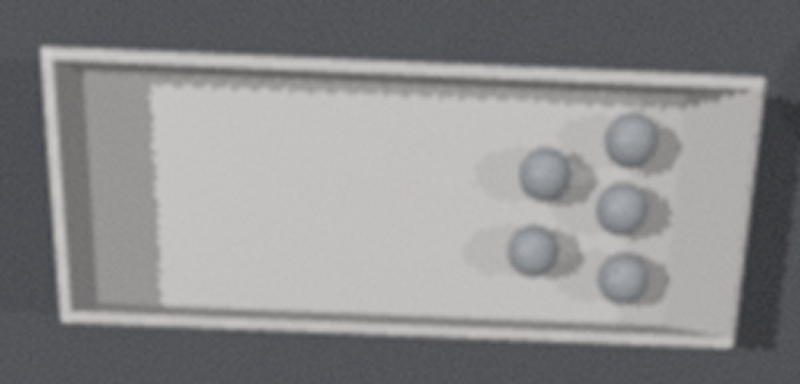

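```bash
cat > trayfit.py <<'E'
from h import *
import json
from scipy.optimize import least_squares
p=json.load(open("w1.json"))
g=lambda u,v:(140+(u+.5)/3.2-.5,50+(v+.5)/3.2-.5)
c=[(766,78),(735,348),(40,47),(64,323)]
loc=np.array([(-.139,.052),(-.139,-.052),(.139,.052),(.139,-.052)])
W=np.array([onz(p,g(*u),.038)[:2] for u in c]); print(W.round(4))
for l in (loc,loc*[1,-1]):
    def f(q):
        a=q[2];R=np.array([[np.cos(a),-np.sin(a)],[np.sin(a),np.cos(a)]]); return ((l@R.T+q[:2])-W).ravel()
    s=least_squares(f,[.49,.36,1.1]); print(s.x[:2].round(4),np.degrees(s.x[2]).round(2),(s.fun*1000).round(1))
    if s.cost<1e-3: q=s.x
a=q[2];R=np.array([[np.cos(a),-np.sin(a)],[np.sin(a),np.cos(a)]])
for u in [(631,139),(546,174),(622,209),(533,250),(622,279)]:
    b=onz(p,g(*u),.015)[:2]; print("ball",b.round(4),(R.T@(b-q[:2])).round(4))
for u in [(85,70),(97,305)]:
    b=onz(p,g(*u),.004)[:2]; print("floorend",b.round(4),(R.T@(b-q[:2])).round(4))
E
python3 trayfit.py
```

```text
[[0.4564 0.2192]
 [0.3647 0.2681]
 [0.5902 0.4639]
 [0.4976 0.513 ]]
[0.4772 0.366 ] 61.33 [-91.5  49.8  91.4 -49.  -91.9  49.   91.9 -49.9]
[0.4772 0.366 ] 61.5 [ 0.2 -0.1  0.5  0.6 -0.9 -0.5  0.3  0.1]
ball [0.4584 0.2706] [-0.0929 -0.0291]
ball [0.4616 0.3078] [-0.0587 -0.0141]
ball [0.4346 0.2849] [-0.0916 -0.0013]
ball [0.4361 0.3256] [-0.0552  0.0169]
ball [0.4081 0.2964] [-0.0942  0.0275]
floorend [0.584  0.4615] [ 0.1349 -0.0483]
floorend [0.4998 0.509 ] [0.1364 0.0483]
```

```bash
cat > plan.py <<'E'
import numpy as np
from scipy.spatial.transform import Rotation as Ro, Slerp
def T(yaw,tilt=0):
    # tool down with yaw (deg); tilt (deg) then about tool x
    return Ro.from_euler('xyz',[180,0,yaw],degrees=True)*Ro.from_rotvec([np.radians(tilt),0,0])
def plan(p0,R0,p1,R1,n=None,smooth=False,vmax=.041,wmax=7.0):
    p0=np.array(p0,float);p1=np.array(p1,float)
    rv=(R0.inv()*R1).as_rotvec()
    if n is None: n=int(max(np.ceil(np.linalg.norm(p1-p0)/vmax),np.ceil(np.degrees(np.linalg.norm(rv))/wmax),1))
    out=[];R=R0;dr=rv/n
    for i in range(n):
        d=R.inv().apply((p1-p0)/n); out.append(np.r_[d,dr]); R=R*Ro.from_rotvec(dr)
    print(n,"rows"); print("; ".join(" ".join(("%.4f"%v).rstrip('0').rstrip('.').replace('-0.','-.').replace('0.','.',1) if abs(v)>5e-5 else "0" for v in o) for o in out))
def cur():
    from plant import r
    s=r.get_state(); return np.array(s["tcp_pos"]),Ro.from_euler('xyz',s["eef_rot"],degrees=True)
E
python3 - <<'E'
from plan import *
p,R=cur(); print(p)
plan(p,T(-26.4),[.55,.13,.30],T(-103),13)
E
```

```text
[0.39979826 0.38231315 0.29898862]
13 rows
.019 .0122 -.0001 0 0 .1028; .0201 .0102 -.0001 0 0 .1028; .0211 .0081 -.0001 0 0 .1028; .0218 .0059 -.0001 0 0 .1028; .0223 .0036 -.0001 0 0 .1028; .0225 .0013 -.0001 0 0 .1028; .0226 -.001 -.0001 0 0 .1028; .0223 -.0033 -.0001 0 0 .1028; .0219 -.0056 -.0001 0 0 .1028; .0212 -.0078 -.0001 0 0 .1028; .0203 -.0099 -.0001 0 0 .1028; .0192 -.012 -.0001 0 0 .1028; .0178 -.0139 -.0001 0 0 .1028
```

```bash
python3 -m inch '.019 .0122 0 0 0 .103 1; .02 .0102 0 0 0 .103 1; .021 .008 0 0 0 .103 1; .0218 .006 0 0 0 .103 1; .0223 .0036 0 0 0 .103 1; .0225 .0013 0 0 0 .103 1; .0226 -.001 0 0 0 .103 1; .0223 -.0033 0 0 0 .103 1; .0219 -.0056 0 0 0 .103 1; .0212 -.0078 0 0 0 .103 1; .02 -.01 0 0 0 .103 1; .019 -.012 0 0 0 .103 1; .0178 -.014 0 0 0 .103 1; 0 0 0 0 0 0 1; 0 0 0 0 0 0 1'
cat > snap.py <<'E'
from h import *
import json,sys
n=sys.argv[1];cam=sys.argv[2] if len(sys.argv)>2 else "wrist"
p=r.camera_params(cam); im=r.capture(cam); cv2.imwrite(f"pics/{n}.png",im[:,:,::-1])
json.dump({k:np.array(v).tolist() for k,v in p.items()},open(f"{n}.json","w"))
s=r.get_state();print(s["time_s"],s["tcp_pos"],s["eef_rot"])
E
python3 snap.py w2
```

```text
time_s: 3.77
tcp_pos: [0.5504, 0.1318, 0.2977]
eef_rot: [179.9, -0.0, -102.9]
contact_force: [0.3, -0.2, 0.3]
gripper_width: 0.0875
3.8167 [0.55009947 0.13232256 0.29785237] [ 1.79945707e+02 -3.50223515e-02 -1.02862550e+02]
```

View pics/w2.png

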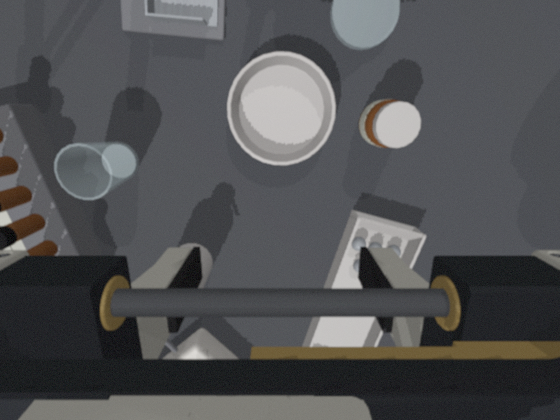

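```bash
python3 -m inch '.025 -.0273 0 0 0 0 1; .025 -.0273 0 0 0 0 1; .025 -.0273 0 0 0 0 1; .025 -.0273 0 0 0 0 1; .025 -.0273 0 0 0 0 1; 0 0 0 0 0 0 1; 0 0 0 0 0 0 1'; python3 snap.py w3
python3 - <<'E'
from h import *
import json
p=json.load(open("w2.json"))
print(onz(p,(282,108),.035), [onz(p,u,.035)[:2].round(4) for u in((227.5,108),(336.5,108),(282,51.5),(282,164.5))])
E
```

```text
time_s: 4.4
tcp_pos: [0.6557, -0.021, 0.2972]
eef_rot: [179.9, -0.0, -103.0]
contact_force: [-0.4, 0.8, -0.9]
gripper_width: 0.0876
4.45 [ 0.65524109 -0.02006947  0.29767093] [ 1.79925719e+02 -1.65426617e-02 -1.02899519e+02]
[0.52805363 0.05281857 0.035     ] [array([0.5958, 0.0373]), array([0.4603, 0.0684]), array([ 0.5136, -0.0109]), array([0.5441, 0.1234])]
```

View pics/w3.png

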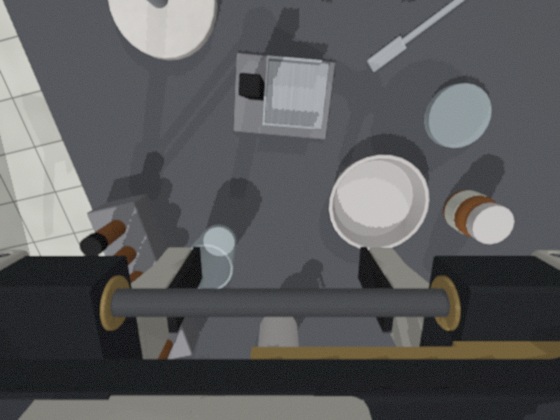

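Run:
```python
import cv2
im=cv2.imread("pics/w3.png")[40:150,225:345]; cv2.imwrite("pics/w3z.png",cv2.resize(im,None,fx=5,fy=5,interpolation=cv2.INTER_CUBIC))
```

```text
(no output)
```

View pics/w3z.png

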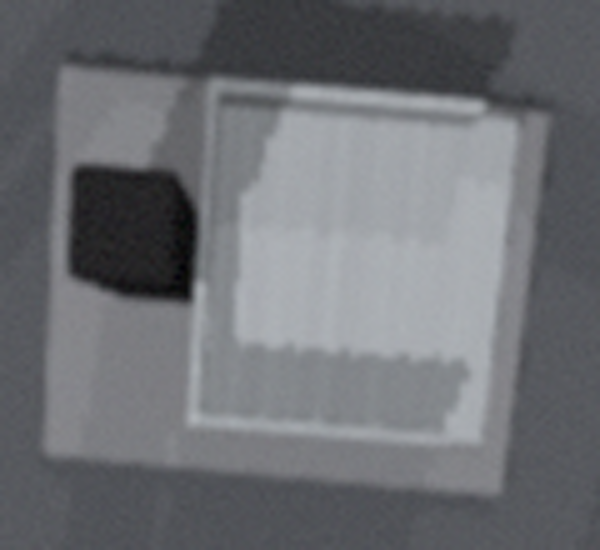

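Run:
```python
from h import *
import json
p=json.load(open("w3.json"))
g=lambda u,v:(225+(u+.5)/5-.5,40+(v+.5)/5-.5)
P=lambda u,z:onz(p,g(*u),z)[:2]
m=np.array([P(u,.006) for u in[(60,65),(553,106),(500,494),(45,455)]]);print(m.round(4),m.mean(0))
a=(m[0]+m[3]-m[1]-m[2]);print("mat yaw",np.degrees(np.arctan2(a[1],a[0])),np.linalg.norm(m[0]-m[1]),np.linalg.norm(m[0]-m[3]))
b0,b1=P((208,80),.033),P((190,424),.033); f0,f1=P((522,118),.0085),P((484,442),.0085)
print("back",b0.round(4),b1.round(4),np.linalg.norm(b0-b1),"front",f0.round(4),f1.round(4),np.linalg.norm(f0-f1))
d=b1-b0; print("yaw from back",np.degrees(np.arctan2(d[1],d[0]))-90)
d=f1-f0; print("yaw from front",np.degrees(np.arctan2(d[1],d[0]))-90)
d=(b0+b1-f0-f1)/2; print("axis yaw",np.degrees(np.arctan2(d[1],d[0])),np.linalg.norm(d),"centre",(b0+b1+f0+f1)/4)
for u in [(72,168),(168,172),(160,280),(70,273)]: print("h",P(u,.121).round(4))
```

```text
[[ 0.6751 -0.1799]
 [ 0.5522 -0.1418]
 [ 0.5838 -0.0471]
 [ 0.7051 -0.0859]] [ 0.62905023 -0.11368396]
mat yaw -17.487514943943065 0.12873894124934265 0.0986960772250446
back [ 0.6385 -0.1638] [ 0.6623 -0.0858] 0.08149410552205454 front [ 0.561  -0.1405] [ 0.5858 -0.0622] 0.08212565172866973
yaw from back -16.964590636548778
yaw from front -17.581833132073115
axis yaw -16.9161623685963 0.08045078993052598 centre [ 0.6118953  -0.11307619]
h [ 0.668  -0.1409]
h [ 0.6498 -0.136 ]
h [ 0.6562 -0.1169]
h [ 0.6735 -0.1222]
```

```bash
python3 -m inch '.026 -.0075 .03 0 0 .019 1; .026 -.0075 .03 0 0 .019 1; .026 -.0075 .03 0 0 .019 1; .026 -.0075 .03 0 0 .018 1; 0 0 0 0 0 0 1; 0 0 0 0 0 0 1; 0 0 0 0 0 0 1'; python3 snap.py w4
```

```text
time_s: 5.03
tcp_pos: [0.6586, -0.1276, 0.1795]
eef_rot: [-179.9, 0.0, -107.1]
contact_force: [-0.3, -0.3, 0.9]
gripper_width: 0.0875
5.0833 [ 0.65901027 -0.12730801  0.18019872] [-1.79863538e+02  3.58658546e-02 -1.07100595e+02]
```

View pics/w4.png

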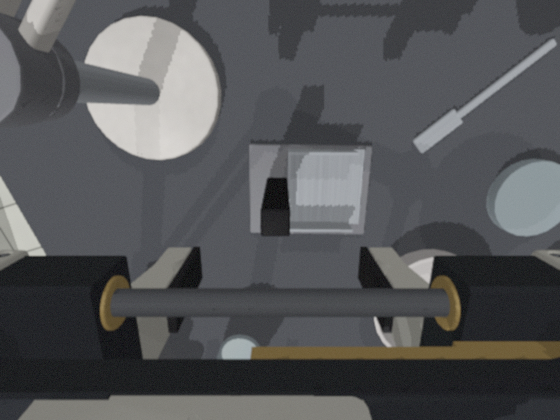

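Run:
```python
from h import *
import json
p=json.load(open("w4.json"))
print(onz(p,(275.7,220),.121))
im=cv2.imread("pics/w4.png")[130:250,235:385]; cv2.imwrite("pics/w4z.png",cv2.resize(im,None,fx=5,fy=5,interpolation=cv2.INTER_CUBIC))
```

```text
[ 0.65965302 -0.1311272   0.121     ]
```

View pics/w4z.png

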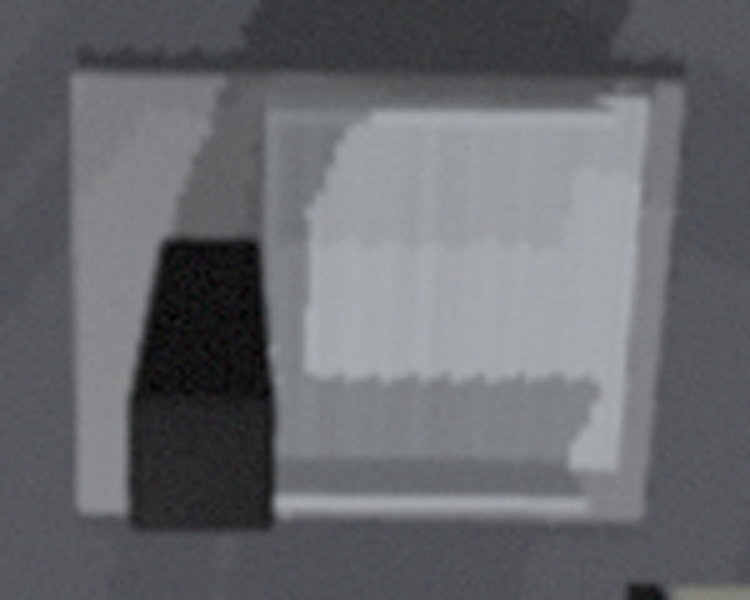

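```bash
python3 -m inch '.001 0 .035 0 0 0 1; .001 0 .035 0 0 0 1; 0 0 .025 0 0 0 1; 0 0 .011 0 0 0 1; 0 0 0 0 0 0 1; 0 0 0 0 0 0 .2; 0 0 0 0 0 0 .1; 0 0 0 0 0 0 0; 0 0 0 0 0 0 0; 0 0 0 0 0 0 0; 0 0 0 0 0 0 0; 0 0 0 0 0 0 0' 50; python3 snap.py w5
```

```text
time_s: 6.08
tcp_pos: [0.6576, -0.131, 0.073]
eef_rot: [-180.0, 0.0, -107.3]
contact_force: [-0.4, -0.4, -0.9]
gripper_width: 0.0464
6.1333 [ 0.65752859 -0.13100779  0.07277223] [-1.79986534e+02  3.87937602e-03 -1.07249814e+02]
```

View pics/w5.png

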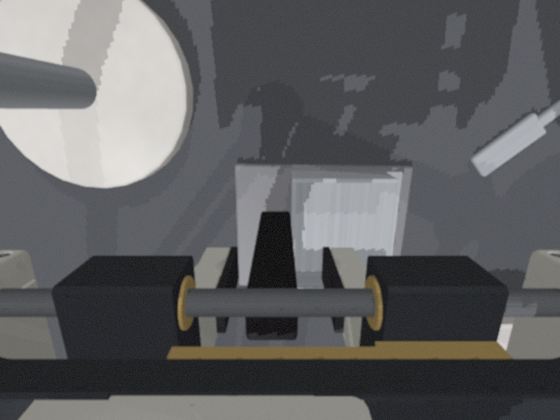

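Still closing, straddling the handle (handle cols 250–297, pads 238 and 325). Keep closing.

```bash
python3 -m inch '0 0 0 0 0 0 0; 0 0 0 0 0 0 0; 0 0 0 0 0 0 0; 0 0 0 0 0 0 0; 0 0 0 0 0 0 0; 0 0 0 0 0 0 0' 50; python3 snap.py w6
```

```text
time_s: 6.63
tcp_pos: [0.6576, -0.131, 0.0725]
eef_rot: [-180.0, -0.0, -107.2]
contact_force: [1.1, -1.3, -0.7]
gripper_width: 0.0218
6.6833 [ 0.65760173 -0.1309265   0.07252656] [-1.79993656e+02 -3.13943576e-04 -1.07243652e+02]
```

View pics/w6.png

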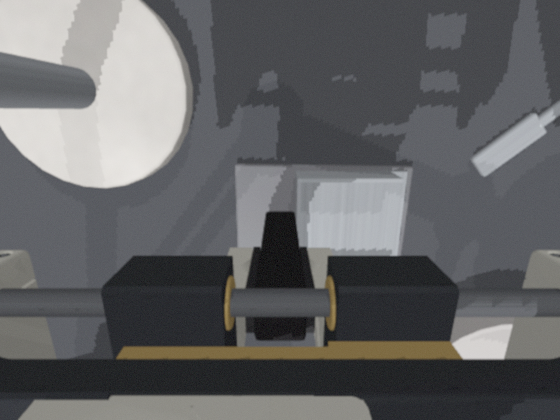

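```bash
python3 -m inch '0 0 -.01 0 0 0 0; 0 0 -.03 0 0 0 0; 0 0 -.04 0 0 0 0; 0 0 -.04 0 0 0 0; 0 0 -.04 0 0 0 0; 0 0 -.02 0 0 0 0; 0 0 0 0 0 0 0'
python3 - <<'E'
from plan import *
p,R=cur(); print(p)
plan(p,T(-107.2),[.5177,.4407,.25],T(-28.5),16)
E
```

```text
time_s: 7.27
tcp_pos: [0.6595, -0.1313, 0.26]
eef_rot: [-179.5, 0.1, -107.2]
contact_force: [0.2, 0.9, -1.7]
gripper_width: 0.0217
[ 0.6595405  -0.13134284  0.2599899 ]
16 rows
-.0315 .019 .0006 0 0 -.0858; -.033 .0163 .0006 0 0 -.0858; -.0343 .0134 .0006 0 0 -.0858; -.0353 .0104 .0006 0 0 -.0858; -.0361 .0073 .0006 0 0 -.0858; -.0366 .0042 .0006 0 0 -.0858; -.0368 .001 .0006 0 0 -.0858; -.0368 -.0021 .0006 0 0 -.0858; -.0365 -.0053 .0006 0 0 -.0858; -.0359 -.0084 .0006 0 0 -.0858; -.035 -.0114 .0006 0 0 -.0858; -.0339 -.0144 .0006 0 0 -.0858; -.0326 -.0172 .0006 0 0 -.0858; -.031 -.02 .0006 0 0 -.0858; -.0291 -.0225 .0006 0 0 -.0858; -.0271 -.025 .0006 0 0 -.0858
```

```bash
python3 -m inch '-.0315 .019 0 0 0 -.0858 0; -.033 .0163 0 0 0 -.0858 0; -.0343 .0134 0 0 0 -.0858 0; -.0353 .0104 0 0 0 -.0858 0; -.0361 .0073 0 0 0 -.0858 0; -.0366 .0042 0 0 0 -.0858 0; -.0368 .001 0 0 0 -.0858 0; -.0368 -.0021 0 0 0 -.0858 0; -.0365 -.0053 0 0 0 -.0858 0; -.036 -.0084 0 0 0 -.0858 0; -.035 -.0114 0 0 0 -.0858 0; -.034 -.0144 0 0 0 -.0858 0; -.0326 -.0172 0 0 0 -.0858 0; -.031 -.02 0 0 0 -.0858 0; -.029 -.0225 0 0 0 -.0858 0; -.027 -.025 0 0 0 -.0858 0; 0 0 0 0 0 0 0; 0 0 0 0 0 0 0'; python3 snap.py w7;python3 snap.py s7 side
```

```text
time_s: 8.77
tcp_pos: [0.5147, 0.4428, 0.251]
eef_rot: [179.8, 0.0, -28.4]
contact_force: [0.6, -1.3, -2.2]
gripper_width: 0.022
8.8167 [0.51526395 0.44157916 0.25141761] [ 1.79862014e+02  3.38858335e-02 -2.85364010e+01]
8.8667 [0.51575178 0.44081656 0.25184393] [ 1.79894383e+02  2.31818726e-02 -2.86046972e+01]
```

View pics/w7.png

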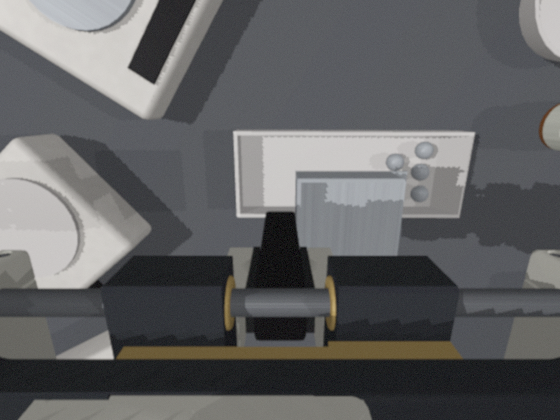

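View pics/s7.png

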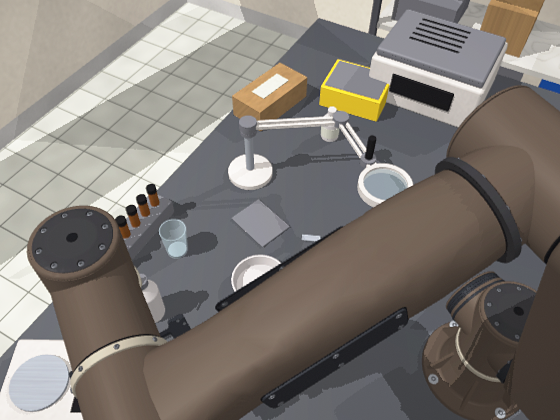

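Run:
```python
from h import *
import json
from scipy.spatial.transform import Rotation as Ro
p=json.load(open("w7.json"))
im=cv2.imread("pics/w7.png")[120:260,230:430]; cv2.imwrite("pics/w7z.png",cv2.resize(im,None,fx=4,fy=4,interpolation=cv2.INTER_CUBIC))
t=np.array([.5155,.4412,.2516]);R=Ro.from_euler('xyz',[180,0,-28.55],degrees=True)
for uv in [(297,172),(404,172),(350,172)]: print((R.inv().apply(onz(p,uv,.2516-.0665+.027)-t)).round(4))
```

```text
[0.041  0.0089 0.0395]
[0.0411 0.0766 0.0395]
[0.0411 0.0424 0.0395]
```

View pics/w7z.png

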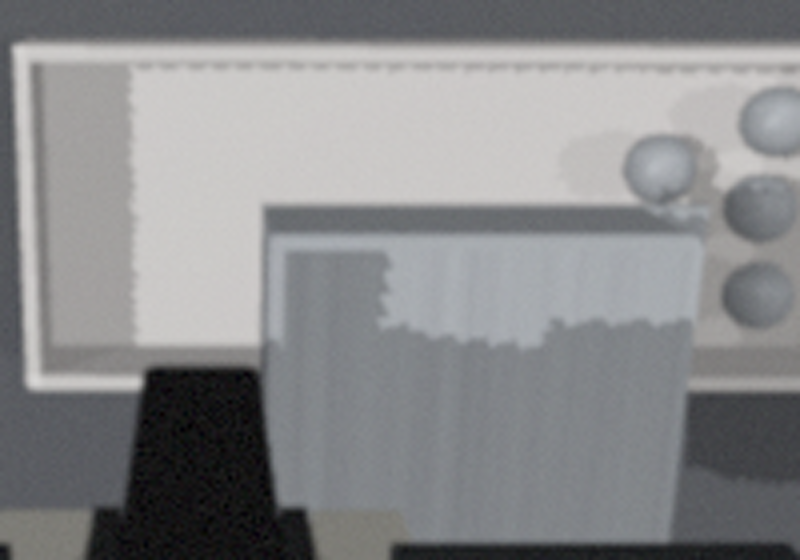

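```bash
python3 -m inch '.0018 0 .03 0 0 0 0; 0 0 .035 0 0 0 0; 0 0 .035 0 0 0 0; 0 0 .035 0 0 0 0; 0 0 .025 0 0 0 0; 0 0 .010 0 0 0 0; 0 0 0 0 0 0 0; 0 0 0 0 0 0 0'; python3 snap.py w8
```

```text
time_s: 9.53
tcp_pos: [0.5188, 0.4401, 0.0836]
eef_rot: [-180.0, -0.0, -28.6]
contact_force: [-0.2, -0.2, -0.7]
gripper_width: 0.022
9.5833 [0.51914341 0.44086385 0.08468107] [-1.79856440e+02 -5.37733719e-02 -2.86122008e+01]
```

View pics/w8.png

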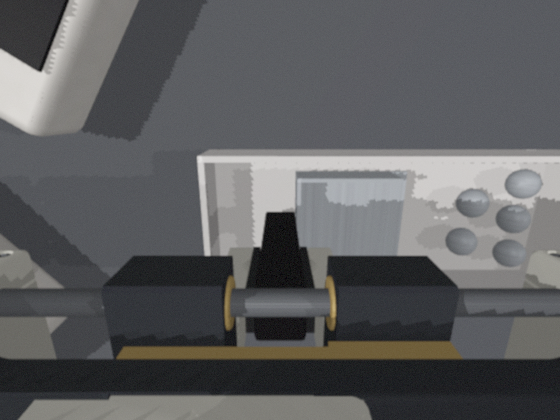

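```bash
python3 -m inch '0 0 .005 0 0 0 0; 0 0 .005 0 0 0 0; 0 0 .002 0 0 0 0; 0 0 0 0 0 0 0'; python3 -m inch '0 0 .0015 0 0 0 0; 0 0 0 0 0 0 0';python3 -m inch '0 0 .0015 0 0 0 0; 0 0 0 0 0 0 0'
```

```text
time_s: 9.92
tcp_pos: [0.5179, 0.4405, 0.0707]
eef_rot: [-180.0, -0.0, -28.6]
contact_force: [-0.0, 0.3, -1.4]
gripper_width: 0.0213
time_s: 10.08
tcp_pos: [0.518, 0.4407, 0.0705]
eef_rot: [-180.0, -0.0, -28.6]
contact_force: [-3.2, -1.5, 6.6]
gripper_width: 0.0219
time_s: 10.25
tcp_pos: [0.518, 0.4407, 0.0705]
eef_rot: [-179.9, -0.1, -28.5]
contact_force: [-6.0, -3.8, 16.3]
gripper_width: 0.0217
```

```bash
python3 -m inch '0 0 -.0015 0 0 0 0; 0 .003 0 0 0 0 0; 0 .005 0 0 0 0 0; 0 .006 0 0 0 0 0; 0 .006 0 0 0 0 0; 0 .006 0 0 0 0 0; 0 .006 0 0 0 0 0; 0 .006 0 0 0 0 0; 0 .006 0 0 0 0 0; 0 .006 0 0 0 0 0; 0 .006 0 0 0 0 0; 0 .006 0 0 0 0 0; 0 .006 0 0 0 0 0; 0 .006 0 0 0 0 0; 0 .006 0 0 0 0 0; 0 0 0 0 0 0 0'; python3 snap.py w9
```

```text
time_s: 11.58
tcp_pos: [0.4809, 0.3715, 0.0709]
eef_rot: [-179.7, -0.1, -28.5]
contact_force: [2.7, 2.0, 5.4]
gripper_width: 0.0216
11.6333 [0.48097751 0.37153372 0.07080717] [-1.79737051e+02 -8.05325782e-02 -2.85434651e+01]
```

View pics/w9.png

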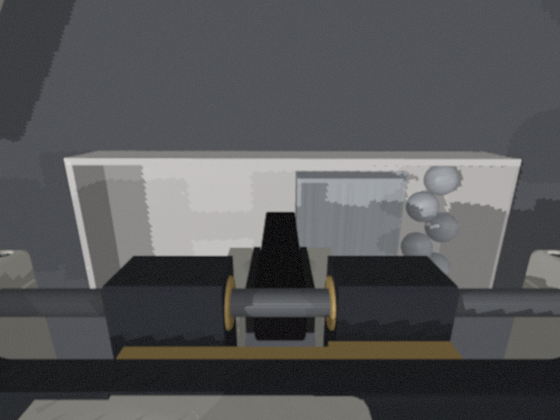

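```bash
python3 -m inch '0 .004 0 0 0 0 0; 0 .005 0 0 0 0 0; 0 .005 0 0 0 0 0; 0 .005 0 0 0 0 0; 0 .005 0 0 0 0 0; 0 .004 0 0 0 0 0; 0 0 0 0 0 0 0; 0 0 0 0 0 0 0'; python3 snap.py w10
```

```text
time_s: 12.3
tcp_pos: [0.4682, 0.348, 0.071]
eef_rot: [-179.6, -0.1, -28.5]
contact_force: [2.5, 3.9, 6.3]
gripper_width: 0.0218
12.35 [0.46822184 0.34798779 0.07097501] [-1.79650825e+02 -9.81132685e-02 -2.85238273e+01]
```

View pics/w10.png

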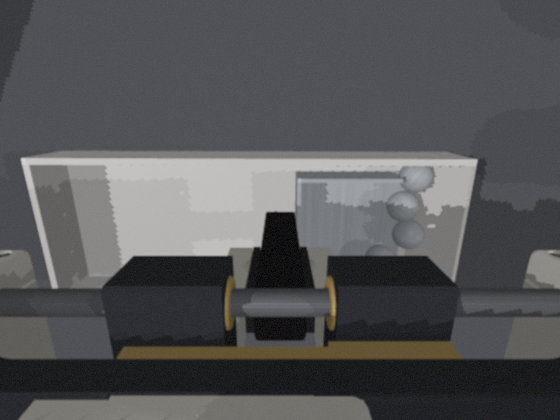

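```bash
python3 -m inch '0 .003 0 0 0 0 0; 0 .002 0 0 0 0 0; 0 .001 0 0 0 0 0; 0 0 0 0 0 0 0; 0 0 0 0 0 0 0'; python3 snap.py w11
```

```text
time_s: 12.77
tcp_pos: [0.4664, 0.3447, 0.0715]
eef_rot: [-179.4, -0.1, -28.5]
contact_force: [4.8, 8.2, 4.8]
gripper_width: 0.0218
12.8167 [0.46640931 0.34467188 0.07145423] [-1.79422689e+02 -1.23150415e-01 -2.84878008e+01]
```

View pics/w11.png

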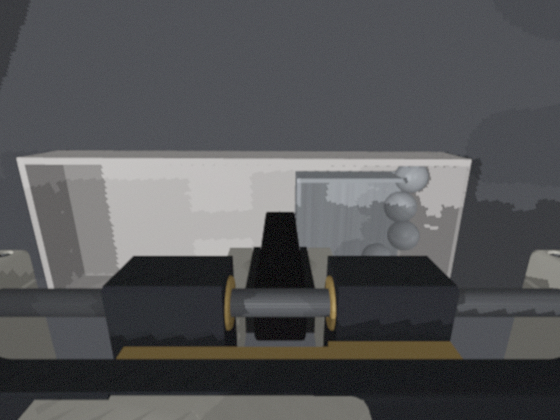

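```bash
python3 -m inch '0 -.0035 -.001 -.087 0 0 0; 0 -.0038 -.0013 -.087 0 0 0; 0 -.0037 -.0017 -.087 0 0 0; 0 0 0 0 0 0 0; 0 0 0 0 0 0 0; 0 0 0 0 0 0 0'; python3 snap.py w12
```

```text
time_s: 13.32
tcp_pos: [0.4687, 0.3505, 0.0711]
eef_rot: [165.1, 0.0, -28.6]
contact_force: [-0.5, 0.3, -3.2]
gripper_width: 0.0217
13.3667 [0.46826659 0.34994511 0.07121664] [ 1.65034900e+02  3.70309637e-02 -2.86170456e+01]
```

View pics/w12.png

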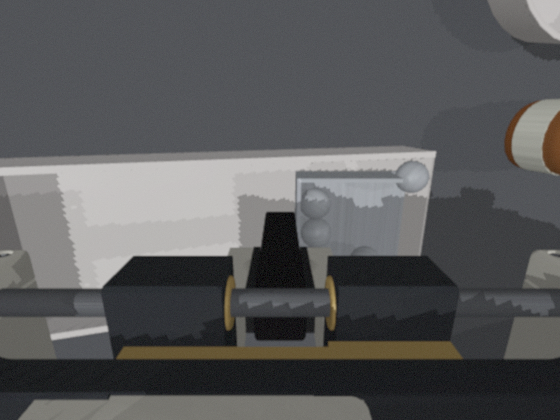

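Run:
```python
from h import *
out=[]
for n,(x0,y0,x1,y1) in {"scene":(360,160,480,250),"side":(170,330,290,420)}.items():
    im=r.capture(n)[:,:,::-1][y0:y1,x0:x1]; out.append(cv2.resize(im,(400,300),interpolation=cv2.INTER_CUBIC))
cv2.imwrite("pics/c12.png",np.hstack(out))
s=r.get_state();print(s["contact_force"],s["moment"])
```

```text
[-0.54069634  0.11927987 -4.06067583] [ 1.22870042 -0.64524198 -0.02209486]
```

View pics/c12.png

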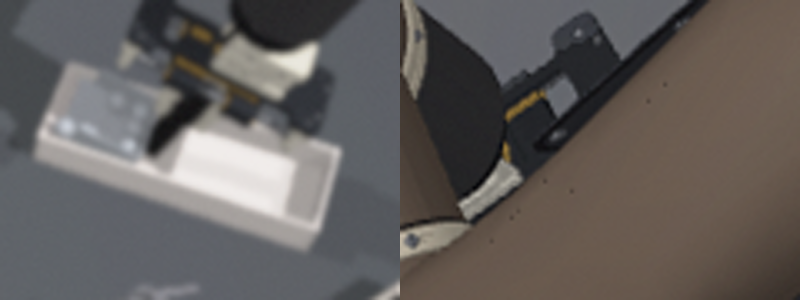

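```bash
python3 -m inch '0 -.0025 -.001 -.04 0 0 0; 0 -.003 -.0012 -.04 0 0 0; 0 -.004 -.0015 0 0 0 0; 0 -.004 -.0015 0 0 0 0; 0 -.004 -.0015 0 0 0 0; 0 0 0 0 0 0 0; 0 0 0 0 0 0 0'; python3 snap.py w13;  python3 - <<'E'
from h import *
im=r.capture("scene")[:,:,::-1][160:250,360:480]; cv2.imwrite("pics/c13.png",cv2.resize(im,(800,600),interpolation=cv2.INTER_CUBIC))
E
```

```text
time_s: 14.05
tcp_pos: [0.4777, 0.3667, 0.073]
eef_rot: [160.5, 0.0, -28.6]
contact_force: [0.4, -0.8, -3.9]
gripper_width: 0.022
14.1 [0.47754301 0.36652491 0.07304636] [ 1.60496657e+02  9.11555624e-03 -2.85995800e+01]
```

View pics/w13.png

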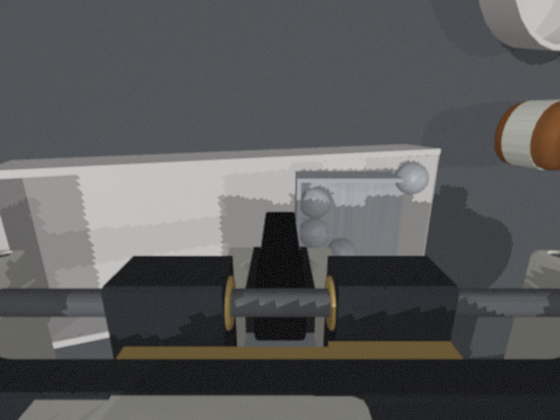

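View pics/c13.png

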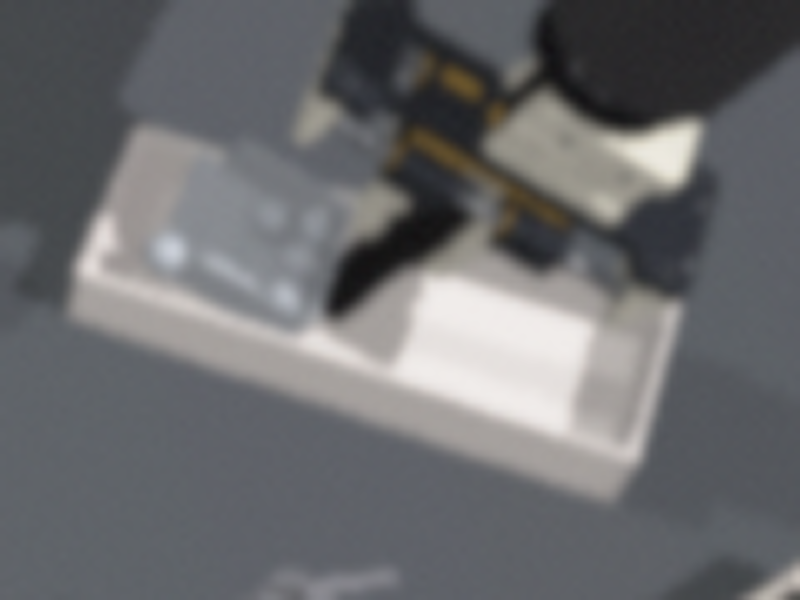

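Run:
```python
from h import *
import json
from scipy.spatial.transform import Rotation as Ro
p=json.load(open("w13.json"))
t=np.array([.4776,.3666,.073]);R=Ro.from_euler('xyz',[160.5,0,-28.6],degrees=True)
a=np.radians(61.5);Rt=np.array([[np.cos(a),-np.sin(a)],[np.sin(a),np.cos(a)]])
for nm,uv in [("corner",(412,178)),("b1",(316,203)),("b2",(315,233)),("b3",(342,250))]:
    c,d=ray(p,uv)
    for zt in ([.0665-.0135,.0665-.027,.0665-.038,.0665,.0665+.01] if nm=="corner" else [.0665-.0135]):
        cl,dl=R.inv().apply(c-t),R.inv().apply(d); q=cl+dl*(zt-cl[2])/dl[2]; w=t+R.apply(q)
        print(nm,"scoop x %.4f y(tool x) %.4f z %.4f"%(.051-q[1],q[0],.0665-q[2]),"tray",(Rt.T@(w[:2]-[.4772,.366])).round(4),"z",w[2].round(4))
```

```text
corner scoop x -0.0379 y(tool x) 0.0357 z 0.0135 tray [-0.1009 -0.0355] z 0.0527
corner scoop x -0.0322 y(tool x) 0.0385 z 0.0270 tray [-0.0909 -0.0384] z 0.0635
corner scoop x -0.0275 y(tool x) 0.0408 z 0.0380 tray [-0.0828 -0.0407] z 0.0723
corner scoop x -0.0437 y(tool x) 0.0328 z 0.0000 tray [-0.1108 -0.0327] z 0.0419
corner scoop x -0.0480 y(tool x) 0.0307 z -0.0100 tray [-0.1182 -0.0306] z 0.0339
b1 scoop x 0.0270 y(tool x) 0.0178 z 0.0135 tray [-0.0397 -0.0178] z 0.0311
b2 scoop x 0.0269 y(tool x) -0.0048 z 0.0135 tray [-0.0397  0.0048] z 0.0311
b3 scoop x 0.0066 y(tool x) -0.0181 z 0.0135 tray [-0.0588  0.0182] z 0.0379
```

```bash
python3 -m inch '0 .0033 -.0094 0 0 0 0; -.0065 .002 -.0057 0 .1 0 0; -.007 0 0 0 .1 0 0; 0 0 0 0 0 0 0; 0 0 0 0 0 0 0; 0 0 0 0 0 0 0'; python3 snap.py w14
```

```text
time_s: 14.65
tcp_pos: [0.4655, 0.3733, 0.0889]
eef_rot: [160.1, -10.7, -24.7]
contact_force: [-0.3, -0.1, -4.7]
gripper_width: 0.0217
14.7 [0.46593683 0.37314306 0.08875232] [160.14562486 -10.72566238 -24.76702573]
```

View pics/w14.png

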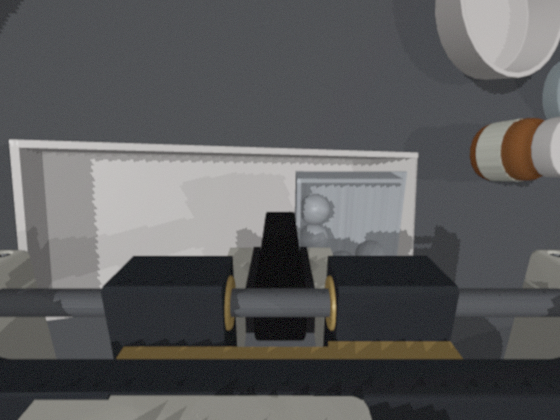

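```bash
python3 -m inch '.0065 .003 -.009 0 -.07 0 0; .0065 .003 -.009 0 -.07 0 0; 0 .004 -.012 0 -.06 0 0; 0 .006 -.018 0 0 0 0; 0 .01 -.028 0 0 0 0; 0 .0117 -.033 0 0 0 0; 0 .0117 -.033 0 0 0 0; 0 .007 -.02 0 0 0 0; 0 .003 -.01 0 0 0 0; 0 0 0 0 0 0 0; 0 0 0 0 0 0 0'; python3 snap.py w15; python3 snap.py c15 scene
```

```text
time_s: 15.62
tcp_pos: [0.4749, 0.3702, 0.2709]
eef_rot: [160.5, 0.1, -28.7]
contact_force: [-0.1, -0.2, -4.9]
gripper_width: 0.0219
15.6667 [0.47446016 0.36991454 0.26998465] [ 1.60330045e+02  8.90042187e-02 -2.86484403e+01]
15.7167 [0.47432328 0.36984104 0.2696394 ] [ 1.60269068e+02  7.98575153e-02 -2.86320238e+01]
```

View pics/w15.png

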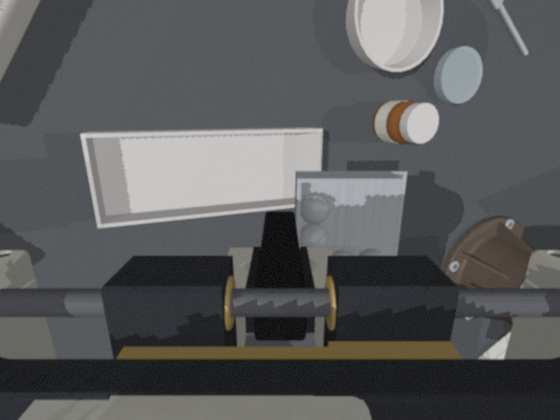

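View pics/c15.png

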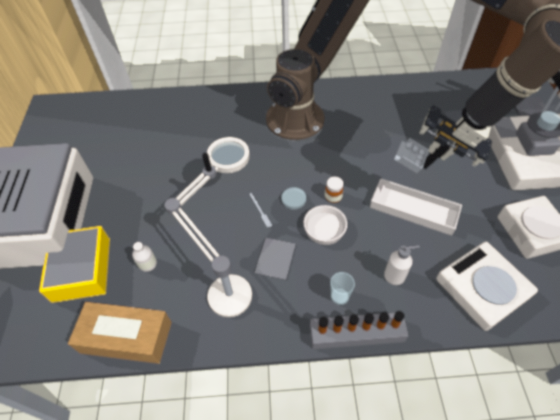

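```bash
python3 -m inch '.007 .003 .0053 0 0 0 0; .014 .006 .0105 0 0 0 0; .021 .009 .0158 0 0 0 0; .021 .009 .0158 0 0 0 0; .021 .009 .0158 0 0 0 0; .021 .009 .0158 0 0 0 0; .021 .009 .0158 0 0 0 0; .021 .009 .0158 0 0 0 0; .021 .009 .0158 0 0 0 0; .014 .006 .0105 0 0 0 0; .007 .003 .0053 0 0 0 0; .007 .003 .0053 0 0 0 0; 0 0 0 0 0 0 0; 0 0 0 0 0 0 0'; python3 snap.py w16; python3 snap.py c16 scene
```

```text
time_s: 16.88
tcp_pos: [0.5855, 0.164, 0.1609]
eef_rot: [160.5, 0.0, -28.6]
contact_force: [0.1, -0.2, -4.5]
gripper_width: 0.0214
16.9333 [0.58554852 0.16455917 0.16128134] [ 1.60492631e+02 -1.50206421e-02 -2.85618090e+01]
16.9833 [0.5855926  0.16489934 0.16147282] [ 1.60520373e+02 -2.62748072e-02 -2.85355710e+01]
```

View pics/w16.png

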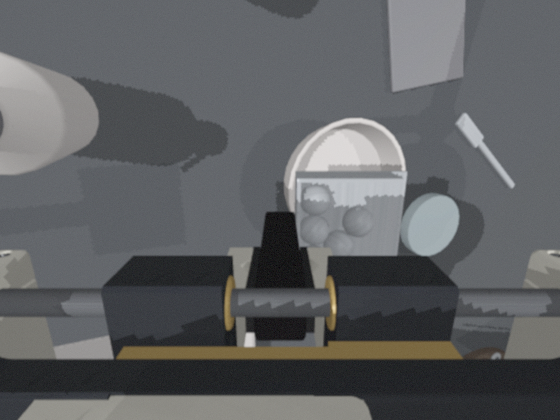

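View pics/c16.png

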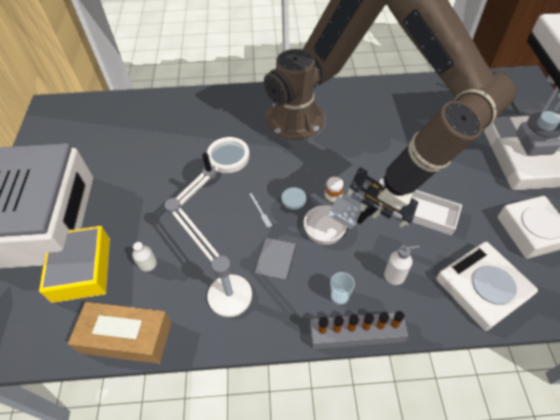

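```bash
cat > pour.py <<'E'
import numpy as np
from plan import *
yaw=-28.55
f=np.array([np.sin(np.radians(yaw)),-np.cos(np.radians(yaw))])
def tcp(th,lip,z):
    t=np.radians(th); h=.091*np.cos(t)+.0665*np.sin(t); u=.091*np.sin(t)-.0665*np.cos(t)
    return np.r_[np.array(lip)-h*f, z-u]
def seq(start,th0,wps):
    # wps: (theta, lipxy, z, nrows)
    p=np.array(start);th=th0; lip0=p[:2]+f*(.091*np.cos(np.radians(th))+.0665*np.sin(np.radians(th)));z0=p[2]+.091*np.sin(np.radians(th))-.0665*np.cos(np.radians(th))
    out=[]
    for (t1,l1,z1,n) in wps:
        for i in range(1,n+1):
            a=i/n; tt=th+(t1-th)*a; q=tcp(tt,lip0+(np.array(l1)-lip0)*a,z0+(z1-z0)*a)
            told=th+(t1-th)*(i-1)/n
            R=T(yaw,-told); d=R.inv().apply(q-p); out.append((d[1],d[2],-np.radians((t1-th)/n),d[0])); p=q
        th,lip0,z0=t1,np.array(l1),z1
    print(len(out)); print("; ".join("%.4f %.4f %.4f %.3f"%(o[3],o[0],o[1],o[2]) for o in out),"end",p)
E
python3 - <<'E'
from pour import *
D=np.array([.5285,.054]); L=D-.015*f
seq([.5856,.1648,.1613],19.5,[(10,L,.08,3),(4,L,.05,3),(-8,L,.045,6)])
seq(tcp(-8,L,.045),-8,[(-20,L,.042,3),(-38,L,.042,4)])
E
```

```text
12
0.0009 -0.0011 0.0107 0.055; 0.0009 -0.0003 0.0109 0.055; 0.0009 0.0006 0.0111 0.055; -0.0000 0.0006 0.0067 0.035; 0.0000 0.0010 0.0068 0.035; 0.0000 0.0013 0.0068 0.035; 0.0000 0.0023 -0.0023 0.035; -0.0000 0.0023 -0.0023 0.035; -0.0000 0.0024 -0.0023 0.035; -0.0000 0.0024 -0.0023 0.035; 0.0000 0.0024 -0.0023 0.035; -0.0000 0.0025 -0.0023 0.035 end [0.57431364 0.13820292 0.12351758]
7
-0.0000 0.0050 -0.0052 0.070; 0.0000 0.0051 -0.0052 0.070; -0.0000 0.0051 -0.0052 0.070; -0.0000 0.0055 -0.0069 0.079; 0.0000 0.0055 -0.0069 0.079; 0.0000 0.0055 -0.0069 0.079; 0.0000 0.0055 -0.0069 0.079 end [0.55037345 0.09420218 0.15042791]
```

```bash
python3 -m inch '.001 -.0011 .0107 .055 0 0 0; .001 -.0003 .0109 .055 0 0 0; .001 .0006 .011 .055 0 0 0; 0 .0006 .0067 .035 0 0 0; 0 .001 .0068 .035 0 0 0; 0 .0013 .0068 .035 0 0 0; 0 0 0 0 0 0 0; 0 0 0 0 0 0 0'; python3 snap.py w17; python3 snap.py c17 scene;python3 - <<'E'
import cv2
im=cv2.imread("pics/c17.png")[160:260,280:440]; cv2.imwrite("pics/c17z.png",cv2.resize(im,None,fx=5,fy=5,interpolation=cv2.INTER_CUBIC))
E
```

```text
time_s: 17.65
tcp_pos: [0.5811, 0.1503, 0.1105]
eef_rot: [175.9, -0.0, -28.6]
contact_force: [0.2, 0.5, -3.8]
gripper_width: 0.0219
17.7 [0.58160958 0.15069572 0.11064087] [ 1.75914965e+02 -4.33440169e-02 -2.85337346e+01]
17.75 [0.58184097 0.15093795 0.11055223] [ 1.75929157e+02 -4.92319185e-02 -2.85208338e+01]
```

View pics/w17.png

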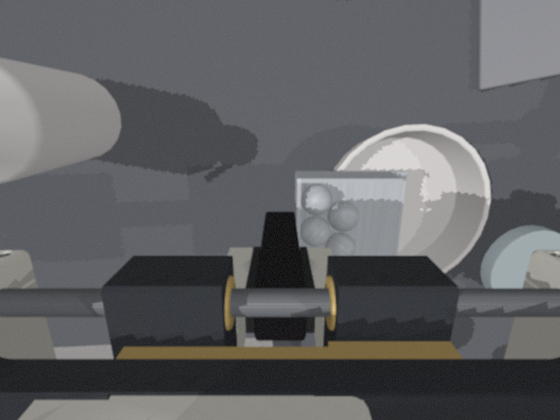

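View pics/c17z.png

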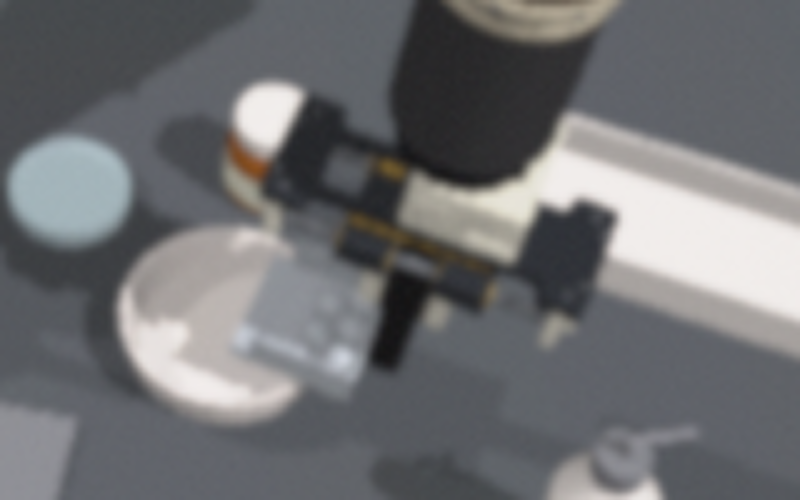

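```bash
python3 -m inch '0 .0023 -.0023 .035 0 0 0; 0 .0023 -.0023 .035 0 0 0; 0 .0024 -.0023 .035 0 0 0; 0 .0024 -.0023 .035 0 0 0; 0 .0024 -.0023 .035 0 0 0; 0 .0025 -.0023 .035 0 0 0; 0 0 0 0 0 0 0; 0 0 0 0 0 0 0; 0 0 0 0 0 0 0; 0 0 0 0 0 0 0'; python3 snap.py w18
```

```text
time_s: 18.58
tcp_pos: [0.5747, 0.1379, 0.1232]
eef_rot: [-172.1, -0.0, -28.5]
contact_force: [-0.4, 0.1, -3.6]
gripper_width: 0.022
18.6333 [0.57465232 0.13788116 0.12311686] [-1.72088432e+02 -3.78260458e-04 -2.85407053e+01]
```

View pics/w18.png

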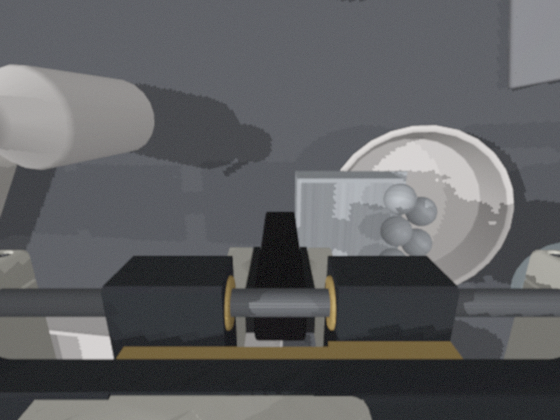

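```bash
python3 -m inch '0 0 0 0 0 0 0; 0 0 0 0 0 0 0; 0 .005 -.0052 .07 0 0 0; 0 .005 -.0052 .07 0 0 0; 0 .005 -.0052 .07 0 0 0; 0 0 0 0 0 0 0; 0 0 0 0 0 0 0'; python3 snap.py w19
```

```text
time_s: 19.22
tcp_pos: [0.5661, 0.1206, 0.1361]
eef_rot: [-160.0, -0.0, -28.7]
contact_force: [-0.3, -0.5, -0.5]
gripper_width: 0.0218
19.2667 [0.5663088  0.12107296 0.13588368] [-1.60028885e+02 -4.04366730e-02 -2.86491988e+01]
```

View pics/w19.png

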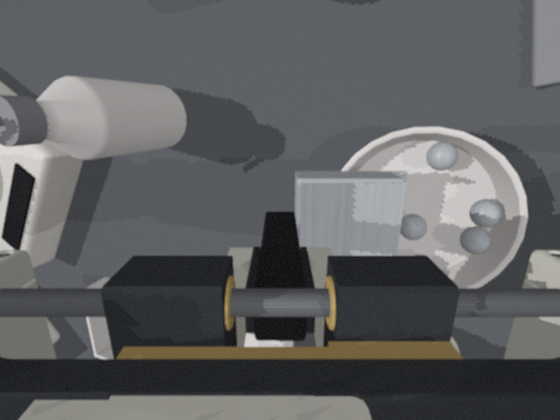

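```bash
python3 -m inch '0 .0055 -.0069 .079 0 0 0; 0 .0055 -.0069 .079 0 0 0; 0 .0055 -.0069 .079 0 0 0; 0 0 0 0 0 0 0; 0 0 0 0 0 0 0; 0 0 0 0 0 0 0'; python3 snap.py w20;python3 snap.py c20 scene;python3 - <<'E'
import cv2
im=cv2.imread("pics/c20.png")[150:270,260:420]; cv2.imwrite("pics/c20z.png",cv2.resize(im,None,fx=5,fy=5,interpolation=cv2.INTER_CUBIC))
E
```

```text
time_s: 19.77
tcp_pos: [0.555, 0.1006, 0.1471]
eef_rot: [-146.6, 0.0, -28.6]
contact_force: [0.5, 0.5, -2.2]
gripper_width: 0.0217
19.8167 [0.55486793 0.1013152  0.14711552] [-1.46536385e+02  1.14119642e-02 -2.85376146e+01]
19.8667 [0.55468504 0.10178332 0.14708927] [-1.46519240e+02  1.48271318e-02 -2.84906575e+01]
```

View pics/w20.png

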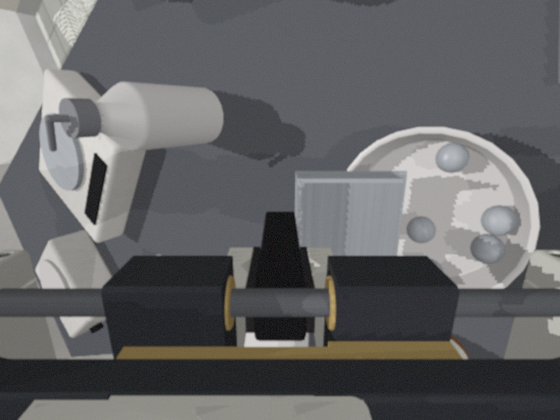

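View pics/c20z.png

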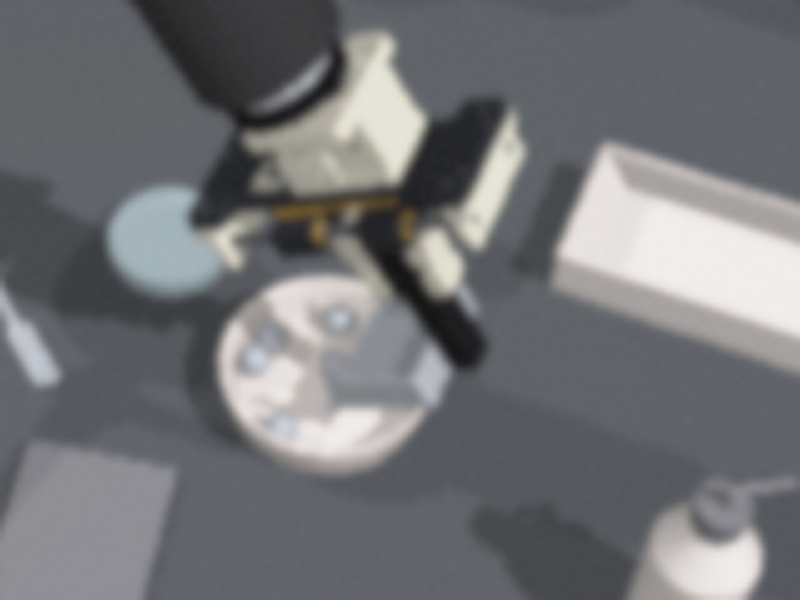

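```bash
python3 -m inch '0 -.0083 -.0125 0 0 0 0; 0 -.0166 -.025 0 0 0 0; 0 -.0166 -.025 0 0 0 0; 0 -.0166 -.025 0 0 0 0; 0 -.011 -.017 -.1 0 0 0; 0 0 0 -.12 0 0 0; 0 0 0 -.12 0 0 0; 0 0 0 -.12 0 0 0; 0 0 0 -.12 0 0 0; 0 0 0 0 0 0 0; 0 0 0 0 0 0 0'; python3 snap.py w21;python3 snap.py c21 scene;python3 - <<'E'
import cv2
im=cv2.imread("pics/c21.png")[150:270,260:420]; cv2.imwrite("pics/c21z.png",cv2.resize(im,None,fx=5,fy=5,interpolation=cv2.INTER_CUBIC))
E
```

```text
time_s: 20.78
tcp_pos: [0.5546, 0.104, 0.2713]
eef_rot: [-179.8, 0.0, -28.3]
contact_force: [0.1, -0.3, -1.4]
gripper_width: 0.0216
20.8333 [0.5543805  0.10300937 0.27168983] [-1.79669730e+02  3.83498701e-02 -2.84100450e+01]
20.8833 [0.55428873 0.10207108 0.27220861] [-1.79615820e+02  1.72145454e-02 -2.84879681e+01]
```

View pics/w21.png

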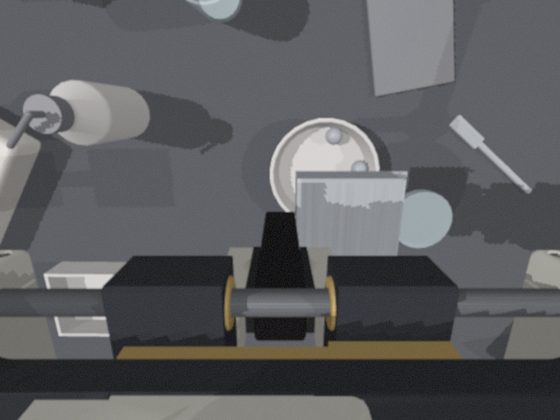

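View pics/c21z.png

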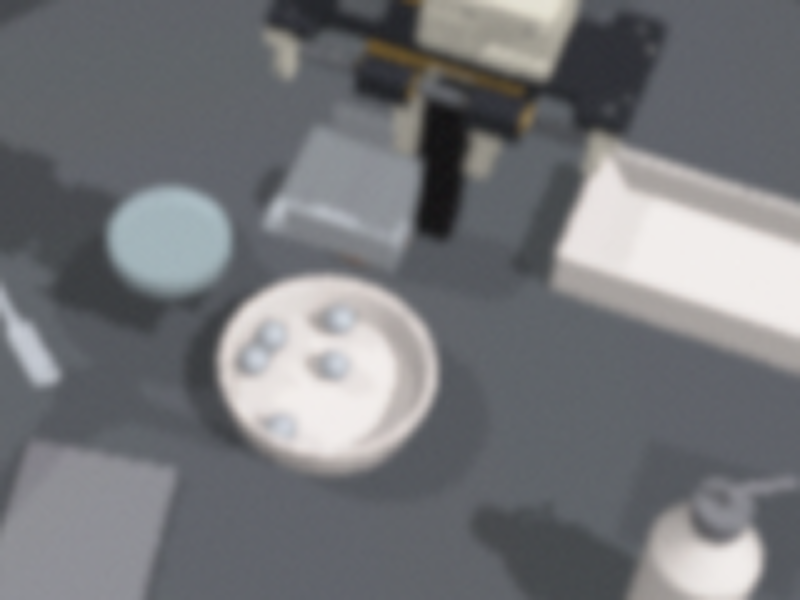

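Run:
```python
from plan import *
plan([.5543,.1021,.272],T(-28.5),[.662,-.128,.25],T(-107.2),13)
```

```text
13 rows
.0157 .0116 .0017 0 0 .1057; .0169 .0099 .0017 0 0 .1057; .0178 .008 .0017 0 0 .1057; .0186 .0061 .0017 0 0 .1057; .0191 .0041 .0017 0 0 .1057; .0194 .0021 .0017 0 0 .1057; .0195 0 .0017 0 0 .1057; .0194 -.002 .0017 0 0 .1057; .0191 -.0041 .0017 0 0 .1057; .0186 -.0061 .0017 0 0 .1057; .0178 -.008 .0017 0 0 .1057; .0169 -.0098 .0017 0 0 .1057; .0158 -.0115 .0017 0 0 .1057
```

```bash
python3 -m inch '.0157 .0116 .0017 0 0 .1057 0; .017 .01 .0017 0 0 .1057 0; .018 .008 .0017 0 0 .1057 0; .0186 .006 .0017 0 0 .1057 0; .019 .004 .0017 0 0 .1057 0; .0194 .002 .0017 0 0 .1057 0; .0195 0 .0017 0 0 .1057 0; .0194 -.002 .0017 0 0 .1057 0; .019 -.004 .0017 0 0 .1057 0; .0186 -.006 .0017 0 0 .1057 0; .018 -.008 .0017 0 0 .1057 0; .017 -.01 .0017 0 0 .1057 0; .0158 -.0115 .0017 0 0 .1057 0; 0 0 0 0 0 0 0; 0 0 0 0 0 0 0; 0 0 0 0 0 0 0'; python3 snap.py w22
```

```text
time_s: 22.22
tcp_pos: [0.6618, -0.13, 0.2501]
eef_rot: [-179.9, 0.4, -107.3]
contact_force: [-0.3, 0.5, -1.5]
gripper_width: 0.0219
22.2667 [ 0.66186068 -0.12947661  0.25021019] [-179.87649108    0.38452929 -107.27114102]
```

View pics/w22.png

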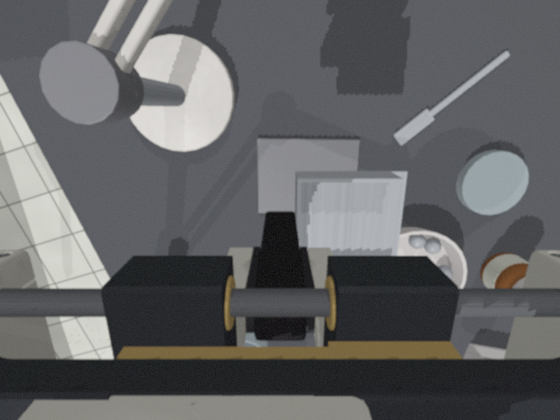

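```bash
python3 -m inch '0 0 .025 0 0 0 0; 0 0 .035 0 0 0 0; 0 0 .035 0 0 0 0; 0 0 .035 0 0 0 0; 0 0 .025 0 0 0 0; 0 0 .01 0 0 0 0; 0 0 .005 0 0 0 0; 0 0 .003 0 0 0 0; 0 0 0 0 0 0 0; 0 0 0 0 0 0 0'; python3 snap.py w23; python3 -c "
from plant import r;print(r.get_state()['contact_force'])"
```

```text
time_s: 23.1
tcp_pos: [0.6639, -0.1285, 0.0786]
eef_rot: [-179.8, 0.4, -107.3]
contact_force: [-0.2, 0.3, -1.5]
gripper_width: 0.0221
23.15 [ 0.66385882 -0.12855208  0.0786281 ] [-179.76454017    0.38883492 -107.29375215]
[-0.39868707  0.35997471 -1.73893796]
```

View pics/w23.png

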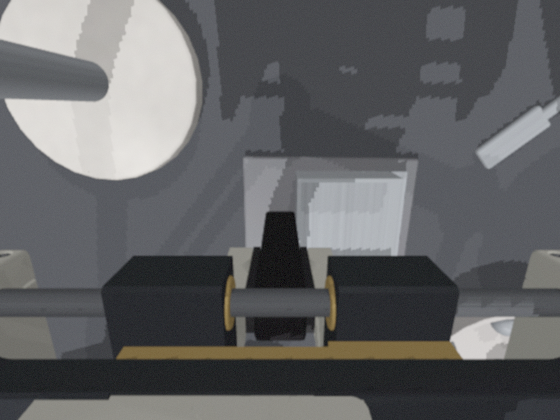

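```bash
python3 -m inch '0 0 .003 0 0 0 0; 0 0 .002 0 0 0 0; 0 0 .001 0 0 0 0; 0 0 0 0 0 0 0; 0 0 0 0 0 0 0'
```

```text
time_s: 23.57
tcp_pos: [0.6636, -0.1286, 0.0727]
eef_rot: [-179.8, 0.3, -107.3]
contact_force: [-1.5, 1.8, 9.6]
gripper_width: 0.0216
```

```bash
python3 -m inch '0 0 -.0008 0 0 0 0; 0 0 0 0 0 0 1; 0 0 0 0 0 0 1; 0 0 0 0 0 0 1; 0 0 0 0 0 0 1; 0 0 0 0 0 0 1; 0 0 0 0 0 0 1; 0 0 0 0 0 0 1; 0 0 -.02 0 0 0 1; 0 0 -.035 0 0 0 1; 0 0 -.04 0 0 0 1; 0 0 -.04 0 0 0 1; 0 0 -.04 0 0 0 1; 0 0 0 0 0 0 1; 0 0 0 0 0 0 1'; python3 snap.py w24; python3 snap.py c24 scene; python3 snap.py s24 side
```

```text
time_s: 24.82
tcp_pos: [0.6636, -0.1296, 0.25]
eef_rot: [-179.6, 0.5, -107.3]
contact_force: [0.5, 0.2, -1.5]
gripper_width: 0.0878
24.8667 [ 0.66239349 -0.12940415  0.24741473] [-179.82545815    0.40400713 -107.32782725]
24.9167 [ 0.66174241 -0.12935212  0.24588816] [-179.97029368    0.35407933 -107.33019313]
24.9667 [ 0.66144885 -0.12940786  0.24504388] [ 179.9484846     0.31936058 -107.33177241]
```

View pics/w24.png

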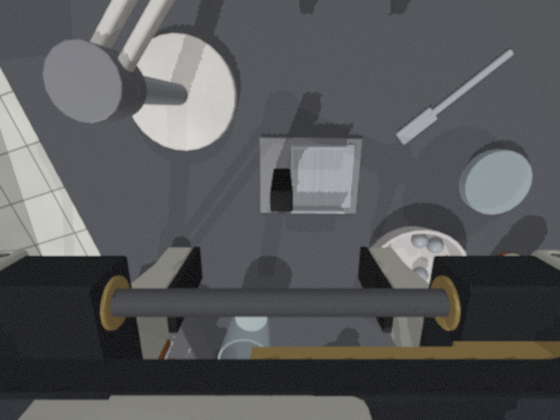

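View pics/c24.png

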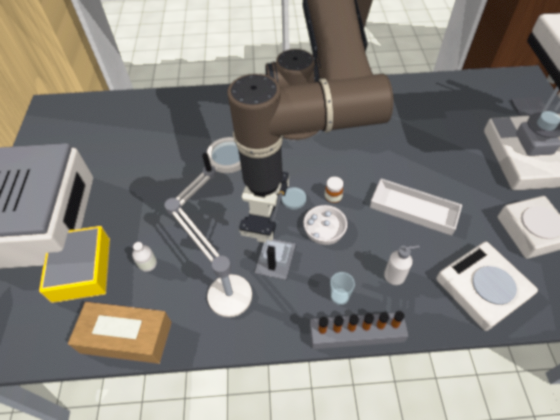

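View pics/s24.png

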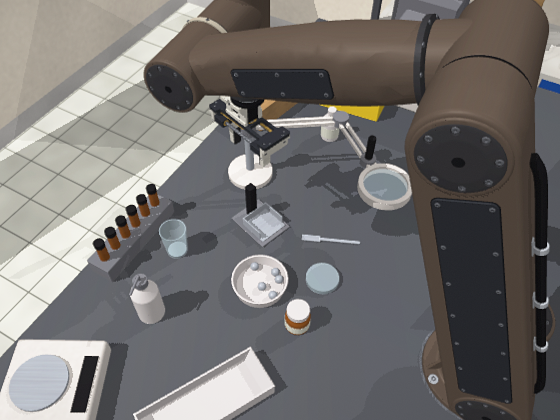

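Run:
```python
from h import *
from plan import *
p=r.camera_params("side"); q=r.camera_params("scene")
im=cv2.imread("pics/s24.png")[100:220,300:420]; cv2.imwrite("pics/s24z.png",cv2.resize(im,None,fx=5,fy=5,interpolation=cv2.INTER_CUBIC))
plan([.6612,-.1294,.2447],T(-107.3),[.421,-.297,.305],T(-80),9)
```

```text
9 rows
.0257 .0199 -.0067 0 0 -.0529; .0246 .0213 -.0067 0 0 -.0529; .0235 .0225 -.0067 0 0 -.0529; .0222 .0238 -.0067 0 0 -.0529; .0209 .0249 -.0067 0 0 -.0529; .0196 .026 -.0067 0 0 -.0529; .0182 .027 -.0067 0 0 -.0529; .0167 .0279 -.0067 0 0 -.0529; .0152 .0288 -.0067 0 0 -.0529
```

View pics/s24z.png

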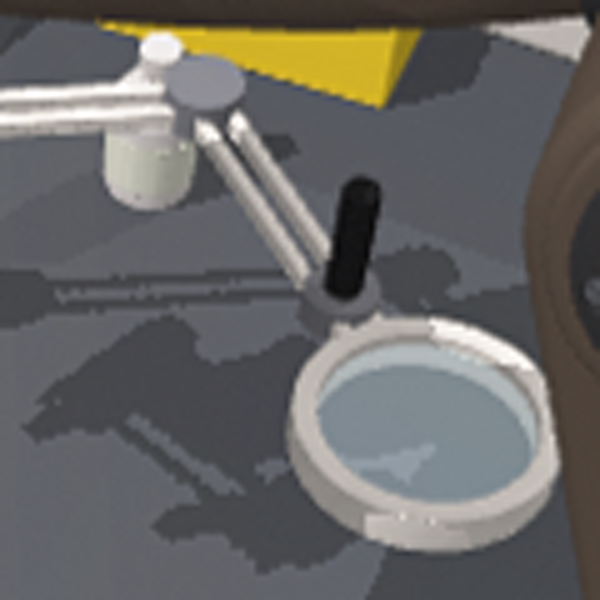

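```bash
python3 -m inch '.012 .01 -.02 0 0 0 1; .0257 .02 -.005 0 0 -.053 1; .0246 .0213 -.005 0 0 -.053 1; .0235 .0225 -.005 0 0 -.053 1; .0222 .0238 -.005 0 0 -.053 1; .021 .025 -.005 0 0 -.053 1; .0196 .026 -.005 0 0 -.053 1; .0182 .027 -.005 0 0 -.053 1; .0167 .028 -.005 0 0 -.053 1; .0052 .0188 0 0 0 -.053 1; 0 0 0 0 0 0 1; 0 0 0 0 0 0 1'; python3 snap.py w25; python3 snap.py s25 side
```

```text
time_s: 25.97
tcp_pos: [0.4158, -0.295, 0.304]
eef_rot: [-179.9, 0.3, -80.1]
contact_force: [1.0, 0.0, 0.2]
gripper_width: 0.0876
26.0167 [ 0.41656477 -0.29468284  0.30389606] [-179.86070863    0.31310707  -80.07537504]
26.0667 [ 0.41707673 -0.294472    0.30389381] [-179.86262884    0.31299177  -80.0359045 ]
```

View pics/w25.png

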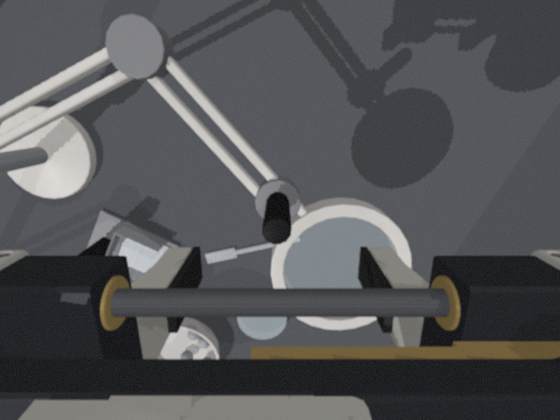

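View pics/s25.png

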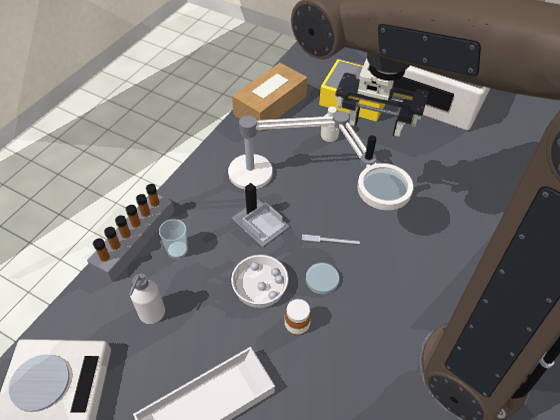

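Run:
```python
from h import *
import json
p=json.load(open("w25.json"))
H=onz(p,(276,232),.27);E=onz(p,(135,46),.206);L=onz(p,(341,264),.2);C=onz(p,(277,200),.206)
print(H,E,L,C,np.linalg.norm((H-E)[:2]),np.linalg.norm((L-E)[:2]),np.linalg.norm((L-H)[:2]))
S=[.747,-.253];print(np.linalg.norm(E[:2]-S))
```

```text
[ 0.41859911 -0.29763377  0.27      ] [ 0.54158064 -0.39850734  0.206     ] [ 0.35019533 -0.24847476  0.2       ] [ 0.41918301 -0.30071692  0.206     ] 0.15905953760179822 0.24318328834027936 0.08423588261805702
0.2517329890111801
```

```bash
python3 -m inch '.0039 -.0019 .005 0 0 0 1; 0 0 .025 0 0 0 1; 0 0 .03 0 0 0 1; 0 0 .015 0 0 0 1; 0 0 .003 0 0 0 1; 0 0 0 0 0 0 0; 0 0 0 0 0 0 0; 0 0 0 0 0 0 0; 0 0 0 0 0 0 0; 0 0 0 0 0 0 0; 0 0 0 0 0 0 0; 0 0 0 0 0 0 0; 0 0 0 0 0 0 0; 0 0 0 0 0 0 0; 0 0 0 0 0 0 0; 0 0 0 0 0 0 0; 0 0 0 0 0 0 0; 0 0 0 0 0 0 0; 0 0 0 0 0 0 0' 20; python3 snap.py w26
```

```text
time_s: 27.65
tcp_pos: [0.4192, -0.2977, 0.2268]
eef_rot: [-179.8, 0.3, -80.0]
contact_force: [-2.8, 1.1, 2.5]
gripper_width: 0.0198
27.7 [ 0.41922553 -0.29768318  0.2267628 ] [-179.84423237    0.29083543  -79.99825303]
```

View pics/w26.png

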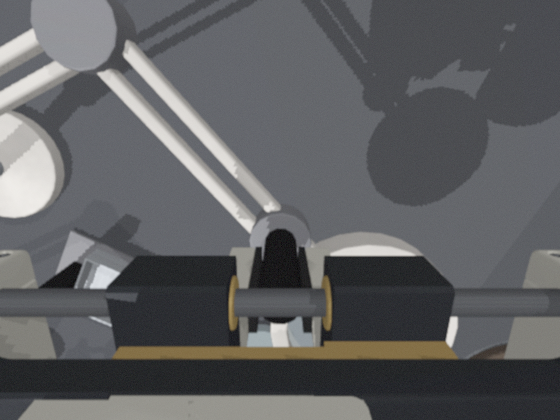

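```bash
cat > mag.py <<'E'
import numpy as np
from scipy.optimize import fsolve
from plan import *
S=np.array([.747,-.253])
def fk(a,b,l): # a=link1 heading, b=clockwise bend
    return S+.25*np.array([np.cos(a),np.sin(a)])+l*np.array([np.cos(a-b),np.sin(a-b)])
def ik(P,l,g=(3.7,1.3)): return fsolve(lambda q:fk(q[0],q[1],l)-P,g)
E
python3 - <<'E'
from mag import *
H0=np.array([.4192,-.2977]);q0=ik(H0,.16);D=np.array([.5285,.054]);q1=ik(D,.25,(2.9,1.45))
print(np.degrees(q0),q0[1],np.degrees(q1),q1[1],fk(*q0,.25),"H1",fk(*q1,.16))
n=24; R=T(-80.0);yaw=-80.0
out=[];h=H0
dh=((q1[0]-q1[1])-(q0[0]-q0[1]))/n
for i in range(1,n+1):
    q=q0+(q1-q0)*i/n; hn=fk(*q,.16); d=T(yaw).inv().apply([*(hn-h),0]); out.append(d[:2]); h=hn; yaw+=np.degrees(dh)
print("az per row",-dh,"yaw end",yaw)
print("; ".join("%.4f %.4f"%tuple(o) for o in out))
E
```

```text
[215.54560052  74.52091345] 1.3006353012125003 [166.53426118  82.18759929] 1.4344442119185963 [ 0.34923247 -0.24109131] H1 [ 0.51963416 -0.03556225]
az per row 0.04121742303571416 yaw end -136.67802517644128
-0.0123 -0.0014; -0.0123 -0.0013; -0.0123 -0.0013; -0.0123 -0.0012; -0.0122 -0.0012; -0.0122 -0.0011; -0.0122 -0.0011; -0.0122 -0.0011; -0.0122 -0.0010; -0.0121 -0.0010; -0.0121 -0.0009; -0.0121 -0.0009; -0.0121 -0.0008; -0.0120 -0.0008; -0.0120 -0.0007; -0.0120 -0.0007; -0.0120 -0.0007; -0.0119 -0.0006; -0.0119 -0.0006; -0.0119 -0.0005; -0.0119 -0.0005; -0.0118 -0.0004; -0.0118 -0.0004; -0.0118 -0.0004
```

```bash
python3 -m inch '-.0123 -.0014 0 0 0 .0412 0; -.0123 -.0013 0 0 0 .0412 0; -.0123 -.0013 0 0 0 .0412 0; -.0123 -.0012 0 0 0 .0412 0; -.0122 -.0012 0 0 0 .0412 0; -.0122 -.0011 0 0 0 .0412 0; -.0122 -.0011 0 0 0 .0412 0; -.0122 -.0011 0 0 0 .0412 0; -.0122 -.001 0 0 0 .0412 0; -.0121 -.001 0 0 0 .0412 0' 20; python3 -m inch '-.0121 -.0009 0 0 0 .0412 0; -.0121 -.0009 0 0 0 .0412 0; -.0121 -.0008 0 0 0 .0412 0; -.012 -.0008 0 0 0 .0412 0; -.012 -.0007 0 0 0 .0412 0; -.012 -.0007 0 0 0 .0412 0; -.012 -.0007 0 0 0 .0412 0; -.0119 -.0006 0 0 0 .0412 0; -.0119 -.0006 0 0 0 .0412 0; -.0119 -.0005 0 0 0 .0412 0; 0 0 0 0 0 0 0'
```

```text
time_s: 28.53
tcp_pos: [0.4322, -0.1757, 0.2269]
eef_rot: [-180.0, 0.3, -103.7]
contact_force: [-1.3, -2.8, -4.2]
gripper_width: 0.0194
time_s: 29.45
tcp_pos: [0.4888, -0.0686, 0.227]
eef_rot: [179.9, 0.4, -127.3]
contact_force: [0.3, 3.1, -6.0]
gripper_width: 0.0198
```

```bash
python3 -m inch '-.0119 -.0005 0 0 0 .0412 0; -.0118 -.0004 0 0 0 .0412 0; -.0118 -.0004 0 0 0 .0412 0; -.0118 -.0004 0 0 0 .0412 0; 0 0 0 0 0 0 0; 0 0 0 0 0 0 0'; python3 snap.py c27 scene; python3 snap.py s27 side
python3 - <<'E'
import cv2
im=cv2.imread("pics/c27.png")[130:280,200:400]; cv2.imwrite("pics/c27z.png",cv2.resize(im,None,fx=4,fy=4,interpolation=cv2.INTER_CUBIC))
im=cv2.imread("pics/s27.png")[170:320,180:380]; cv2.imwrite("pics/s27z.png",cv2.resize(im,None,fx=4,fy=4,interpolation=cv2.INTER_CUBIC))
E
```

```text
time_s: 29.95
tcp_pos: [0.5203, -0.035, 0.2271]
eef_rot: [179.8, 0.3, -136.6]
contact_force: [3.1, 0.3, -12.3]
gripper_width: 0.0194
30.0 [ 0.51995872 -0.03538581  0.22715427] [ 179.83001698    0.30476569 -136.56750493]
30.05 [ 0.51971932 -0.0356013   0.22716279] [ 179.8258341     0.29384183 -136.59318912]
```

View pics/c27z.png

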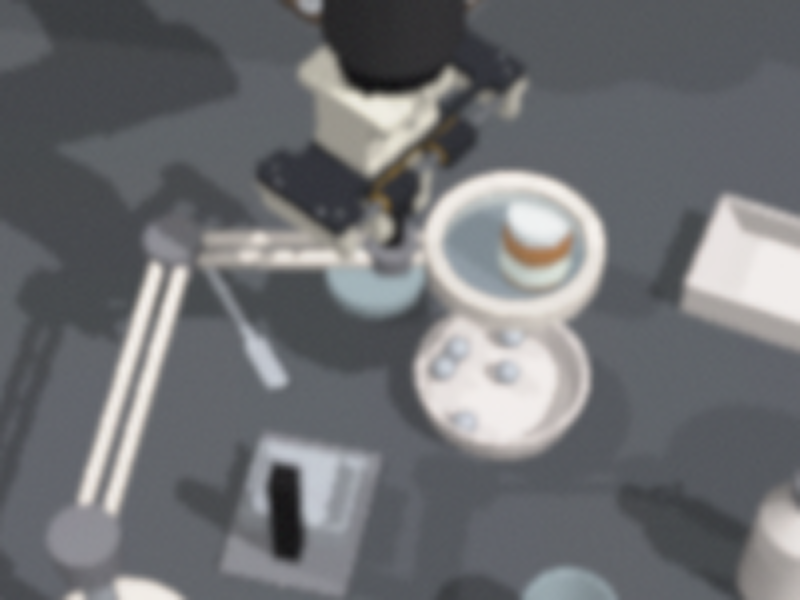

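View pics/s27z.png

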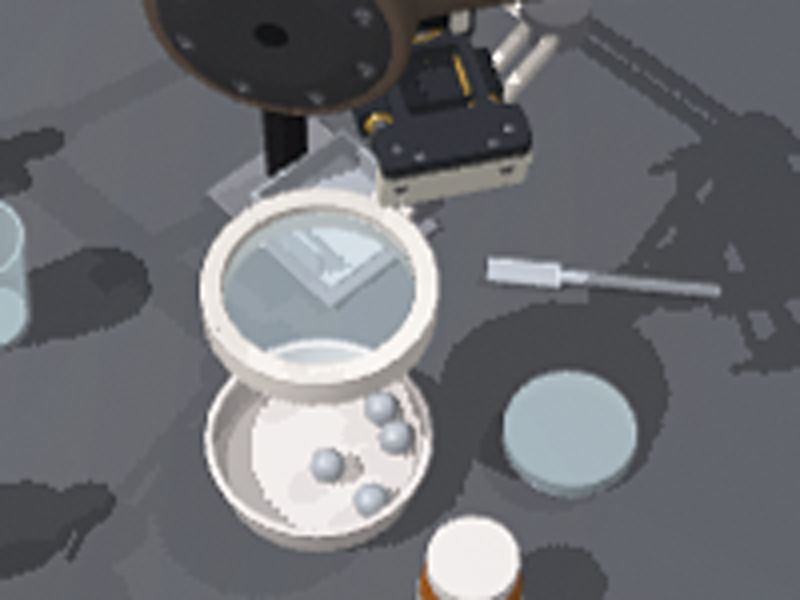

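```bash
cat > circ.py <<'E'
from h import *
from scipy.optimize import least_squares
th=np.linspace(0,2*np.pi,361)
def fit(p,rad,z,ext,g):
    # ext: dict left,right,top,bottom pixel extremes
    def f(c):
        P=np.array([proj(p,[c[0]+rad*np.cos(t),c[1]+rad*np.sin(t),z]) for t in th])
        m={'l':P[:,0].min(),'r':P[:,0].max(),'t':P[:,1].min(),'b':P[:,1].max()}
        return [m[k]-ext[k] for k in ext]
    s=least_squares(f,g); return s.x.round(4),np.round(s.fun,2)
E
cat > mz.py <<'E'
import cv2,sys
n,x0,y0,x1,y1,o=sys.argv[1:7]; x0,y0,x1,y1=map(int,(x0,y0,x1,y1))
im=cv2.imread(f"pics/{n}.png")[y0:y1,x0:x1];s=min(800/im.shape[1],600/im.shape[0]); cv2.imwrite(f"pics/{o}.png",cv2.resize(im,None,fx=s,fy=s,interpolation=cv2.INTER_CUBIC)); print(s)
E
python3 - <<'E'
from circ import *
sc=r.camera_params("scene");si=r.camera_params("side")
z=lambda o,v:o+(v+.5)/4-.5
print("lens scene",fit(sc,.066,.2,dict(l=z(200,425),r=z(200,606),t=z(130,170)),[.53,.05]))
print("lens side",fit(si,.066,.2,dict(l=z(180,201),r=z(180,438),t=z(170,188)),[.53,.05]))
print("dish scene(c27)",fit(sc,.07,.035,dict(l=z(200,413),r=z(200,591)),[.53,.05]))
print("dish side",fit(si,.07,.035,dict(l=z(180,204),r=z(180,433)),[.53,.05]))
print("dish scene c21",fit(sc,.07,.035,dict(l=260+217/5,r=260+439/5,t=150+274/5),[.53,.05]))
E
python3 mz.py c24 280 180 380 255 c24z; python3 mz.py s24 210 240 310 315 s24d
```

```text
lens scene (array([0.5246, 0.0553]), array([ 0.09, -0.09,  0.01]))
lens side (array([0.5264, 0.0518]), array([-0.28,  0.29, -0.03]))
dish scene(c27) (array([0.5939, 0.0465]), array([0., 0.]))
dish side (array([0.5282, 0.0568]), array([0., 0.]))
dish scene c21 (array([0.5303, 0.0559]), array([ 0.54, -0.54,  0.04]))
8.0
8.0
```

View pics/c24z.png

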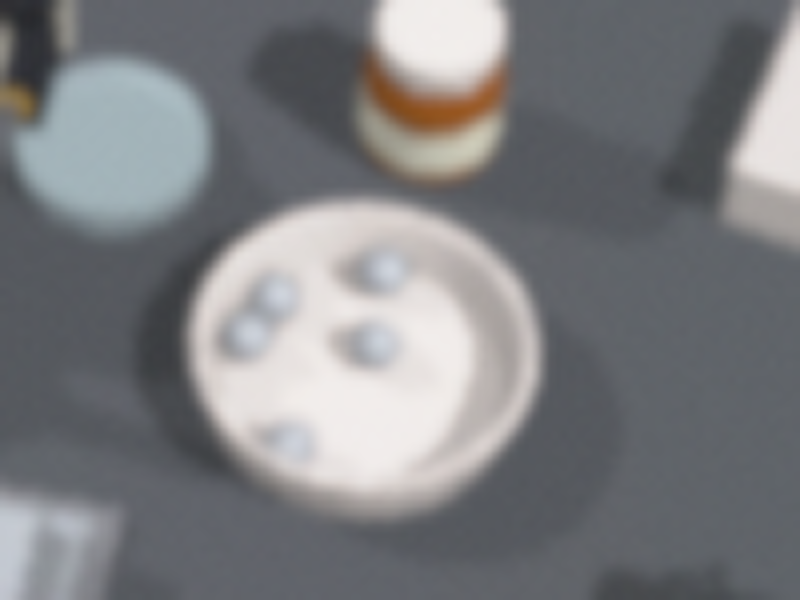

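View pics/s24d.png

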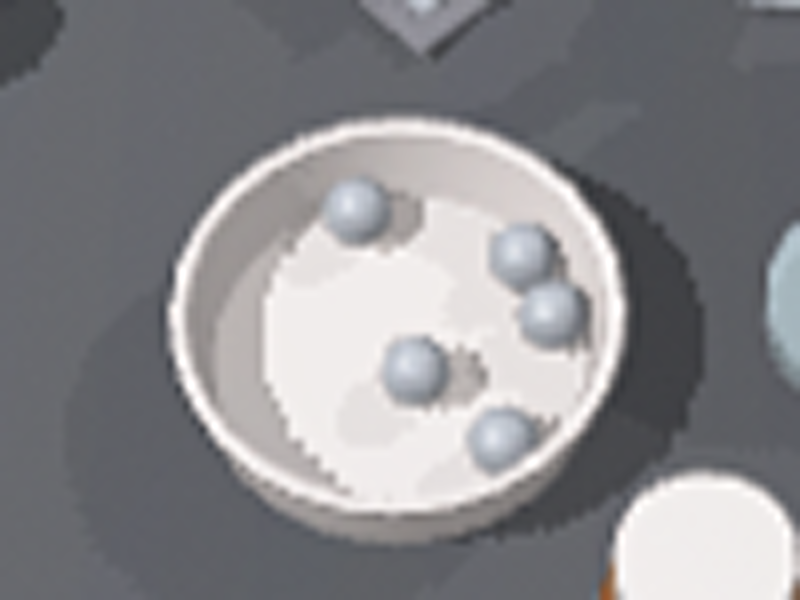

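```bash
python3 - <<'E'
from circ import *
sc=r.camera_params("scene");si=r.camera_params("side")
z=lambda o,v:o+(v+.5)/8-.5
print("dish scene",fit(sc,.07,.035,dict(l=z(280,186),r=z(280,543),t=z(180,198)),[.53,.05]))
print("dish side",fit(si,.07,.035,dict(l=z(210,169),r=z(210,627),t=z(240,116),b=z(240,516)),[.53,.05]))
E
python3 mz.py scene0 280 180 380 255 c0d; python3 mz.py side0 210 240 310 315 s0d
python3 - <<'E'
import cv2,numpy as np
a=[cv2.resize(cv2.imread(f"pics/{n}.png"),(400,300)) for n in("c0d","c24z","s0d","s24d")]
cv2.imwrite("pics/cmp.png",np.vstack([np.hstack(a[:2]),np.hstack(a[2:])]))
E
```

```text
dish scene (array([0.5282, 0.0546]), array([ 0.67, -0.67,  0.05]))
dish side (array([0.5309, 0.0519]), array([ 0.08, -0.08,  0.34, -0.29]))
8.0
8.0
```

View pics/cmp.png

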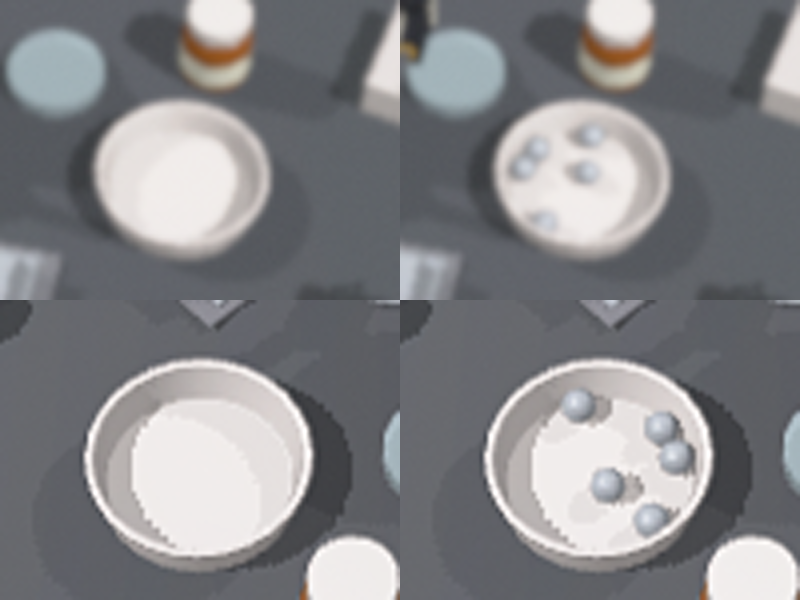

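Run:
```python
from mag import *
q=ik([.5255,.0535],.25,(2.9,1.45)); w=ik([.5295,.053],.25,(2.9,1.45))
d=fk(*w,.16)-fk(*q,.16); dh=(w[0]-w[1])-(q[0]-q[1]); print(d,np.degrees(dh), T(-136.6).inv().apply([*d,0]),"az",-dh, fk(*q,.16))
```

```text
[ 0.00255028 -0.00036122] -0.927151808907546 [-1.60477578e-03 -2.01471737e-03 -2.46731717e-19] az 0.016181851731257968 [ 0.51764885 -0.0361569 ]
```

```bash
python3 -m inch '-.0016 -.002 0 0 0 .016 0; 0 0 0 0 0 0 0; 0 0 0 0 0 0 0'; python3 snap.py c28 scene; python3 snap.py s28 side; python3 mz.py c28 290 160 370 220 c28z; python3 mz.py s28 220 205 300 265 s28z
```

```text
time_s: 30.3
tcp_pos: [0.5215, -0.0359, 0.2273]
eef_rot: [179.8, 0.2, -137.6]
contact_force: [-0.3, 3.5, -18.9]
gripper_width: 0.0192
30.35 [ 0.52149686 -0.03596158  0.22728471] [ 179.76429959    0.23745553 -137.58906693]
30.4 [ 0.52150196 -0.03593641  0.22733256] [ 179.76829067    0.23833689 -137.58228998]
10.0
10.0
```

View pics/c28z.png

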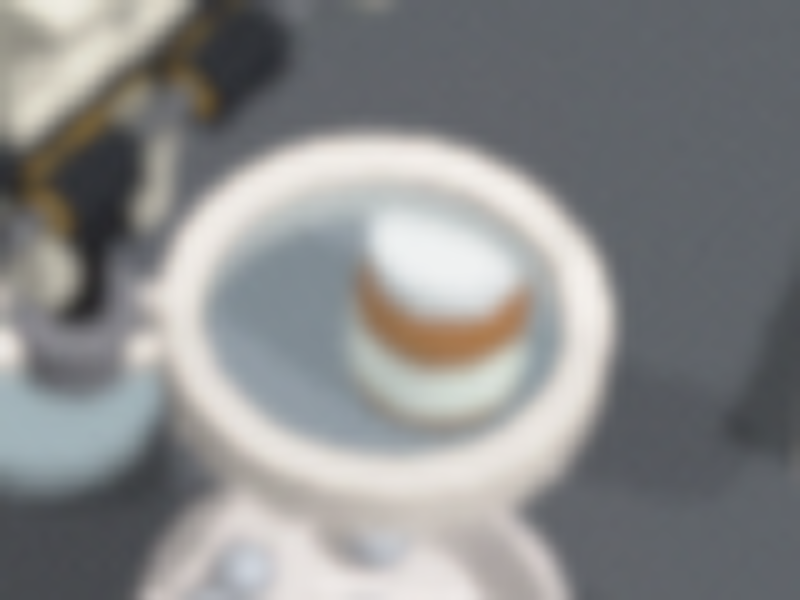

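View pics/s28z.png

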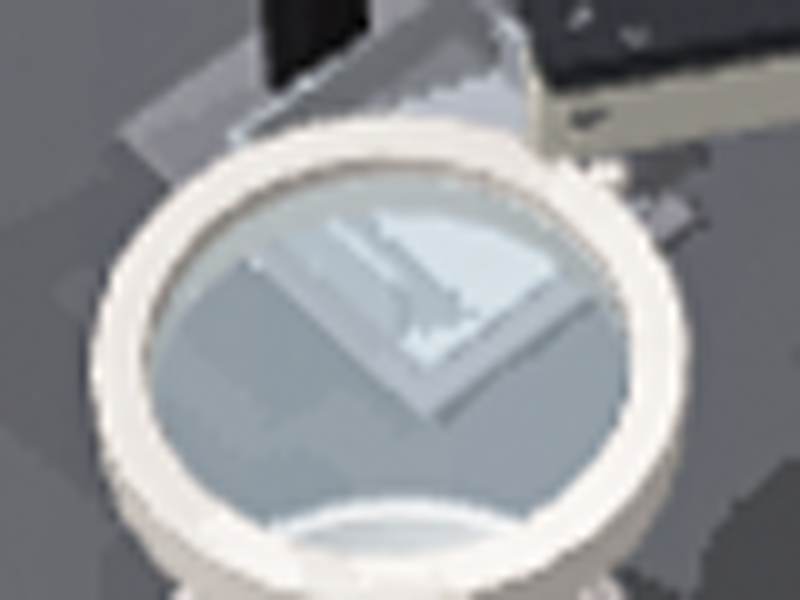

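```bash
python3 - <<'E'
from circ import *
sc=r.camera_params("scene");si=r.camera_params("side")
z=lambda o,v:o+(v+.5)/10-.5
print("lens scene",fit(sc,.066,.2,dict(l=z(290,159),r=z(290,616),t=z(160,130)),[.53,.05]))
print("lens side",fit(si,.066,.2,dict(l=z(220,89),r=z(220,690),t=z(205,114)),[.53,.05]))
E
python3 -m inch '0 0 .0008 0 0 0 0; 0 0 .0007 0 0 0 0; 0 0 0 0 0 0 0; 0 0 0 0 0 0 0'
```

```text
lens scene (array([0.5263, 0.0545]), array([ 0.3 , -0.3 ,  0.02]))
lens side (array([0.5293, 0.0513]), array([ 0.17, -0.17,  0.02]))
time_s: 30.73
tcp_pos: [0.5225, -0.036, 0.2272]
eef_rot: [179.9, 0.3, -137.6]
contact_force: [-2.2, 4.6, -14.3]
gripper_width: 0.0198
```

```bash
python3 -m inch '0 0 .0008 0 0 0 0; 0 0 0 0 0 0 .3; 0 0 0 0 0 0 .6; 0 0 0 0 0 0 1; 0 0 0 0 0 0 1; 0 0 0 0 0 0 1; 0 0 0 0 0 0 1; 0 0 0 0 0 0 1; 0 0 -.02 0 0 0 1; 0 0 -.03 0 0 0 1; 0 0 -.04 0 0 0 1; 0 0 -.04 0 0 0 1; 0 0 0 0 0 0 1'; python3 snap.py c29 scene; python3 snap.py s29 side; python3 snap.py w29; python3 mz.py c29 290 160 370 220 c29z; python3 mz.py s29 220 205 300 265 s29z
```

```text
time_s: 31.82
tcp_pos: [0.5253, -0.0373, 0.3649]
eef_rot: [-179.6, 0.8, -137.5]
contact_force: [1.2, 0.1, 1.2]
gripper_width: 0.0869
31.8667 [ 0.52422885 -0.03676526  0.36100363] [-179.83282585    0.70960436 -137.551468  ]
31.9167 [ 0.52304726 -0.03655594  0.35810883] [ 179.99369696    0.52272695 -137.55996178]
31.9667 [ 0.52228057 -0.0365944   0.35633619] [ 179.88884351    0.37455695 -137.56741728]
10.0
10.0
```

View pics/c29z.png

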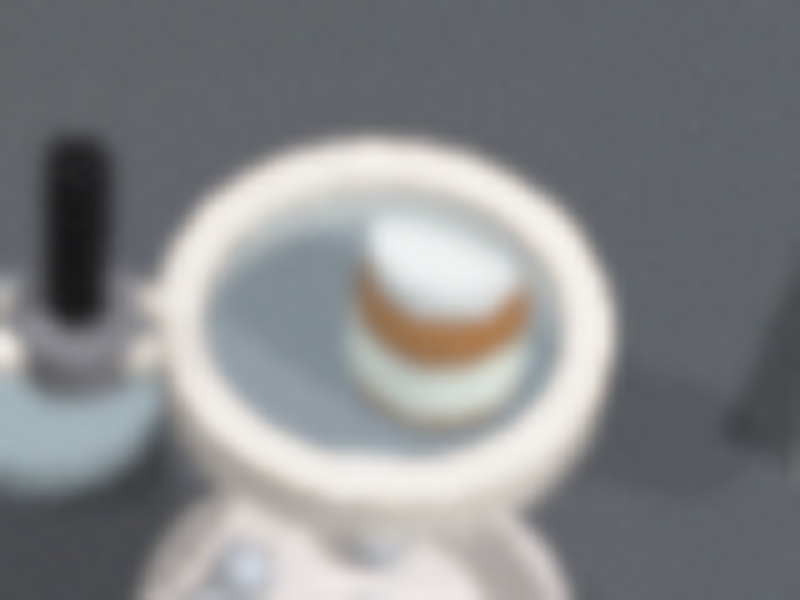

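View pics/s29z.png

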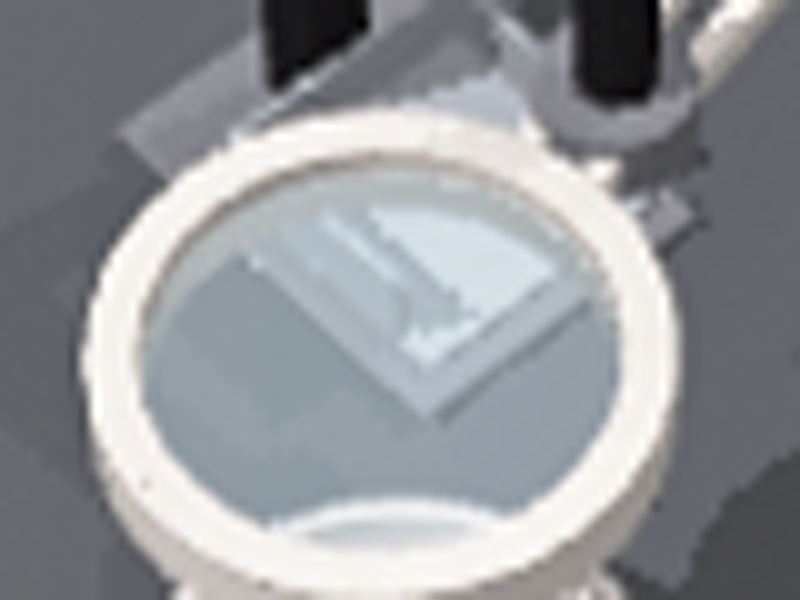

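View pics/w29.png

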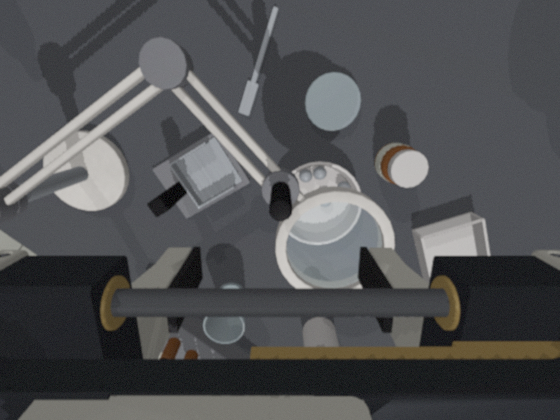

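```bash
python3 - <<'E'
from circ import *
sc=r.camera_params("scene");si=r.camera_params("side")
z=lambda o,v:o+(v+.5)/10-.5
print("lens scene",fit(sc,.066,.2,dict(l=z(290,159),r=z(290,616),t=z(160,134)),[.53,.05]))
print("lens side",fit(si,.066,.2,dict(l=z(220,83),r=z(220,681),t=z(205,107)),[.53,.05]))
E
python3 snap.py s30 side
```

```text
lens scene (array([0.5279, 0.0543]), array([ 0.29, -0.28,  0.02]))
lens side (array([0.5318, 0.0504]), array([ 0.05, -0.05,  0.  ]))
32.0167 [ 0.52190303 -0.03666642  0.35539341] [ 179.83962859    0.27960397 -137.56501594]
```

View pics/s30.png

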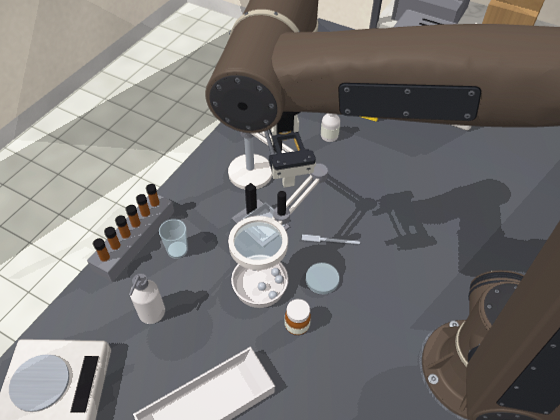

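```bash
python3 -m inch '0 0 -.02 0 0 0 1; 0 0 0 0 0 0 1; 0 0 0 0 0 0 1; 0 0 0 0 0 0 1'; python3 snap.py s31 side; python3 -c "
import cv2,numpy as np
a=cv2.imread('pics/s30.png')[170:330,200:380].astype(int);b=cv2.imread('pics/s31.png')[170:330,200:380].astype(int);print(np.abs(a-b).max(2).__gt__(40).sum())
from plant import r;print(r.close_job())"
```

```text
time_s: 32.35
tcp_pos: [0.5219, -0.0368, 0.3749]
eef_rot: [179.8, 0.2, -137.6]
contact_force: [-0.2, 0.4, 0.2]
gripper_width: 0.0876
32.4 [ 0.52184825 -0.03681356  0.37484774] [ 179.81826998    0.22328981 -137.56403236]
166
the job is handed in; nothing more can be done
None
```

The job is handed in at about 32 s of the 72 s allowed. I scooped all five balls from the tray and tipped them into the dish. Then I stood the empty scoop back on its mat, and last swung the magnifier over by its handle and let go.

**Last checks**
- **Balls:** after the pour, the scene and side pictures showed all five in the dish and the tray empty. I saw none spilled, and the fingers never came near them.
- **Dish:** it looked unmoved when I compared pictures from the start and from after the pour and the scoop's return.
- **Scoop:** it stands flat on the mat, seen after I let go.
- **Lens:** measured after I let go of the handle, it sits within about 2 mm of the dish centre. The scene camera gave an offset of under 1 mm, the side camera about 2 mm.
- **Robot:** it is clear of everything, gripper open, TCP about 0.37 m up.

**What disagreed or went less cleanly**
- The two cameras differ by up to 4 mm on absolute positions. I therefore judged the lens against the dish within each camera.
- One ball jammed at the scoop's front corner; a small sideways roll of the scoop, still over the tray, freed it into the scoop.
- The vertical force at the magnifier handle rose to about 19 N from a small upward drift of the tool. I eased most of it off before letting go.
- My last stillness check compared two side pictures around the dish. It showed 166 changed pixels, which I put down to the rising gripper and its shadow but did not look into before handing in.

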